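Load the stone-polishing machine

TASK

Get the polishing machine ready for a run. First swing its hold-down arm clear of the spindle; then put the bowl on the spindle, turning it while pressing down until its keyway drops over the drive bar and it sits fully home, lay all the loose rough stones from the bench right of the machine in the bowl, set the lid level and fully seated on the bowl's rim, and last swing the hold-down arm back over the lid to its stop. Leave the jar, the brush and the mounted specimen where they are.

Things in the scene. Friction and masses are not known exactly. Their poses are not given: they have to be found in the camera images.
- hold_arm (a joint): hold-down arm: level grey bar 22 mm wide, underside (with its rubber pad) 206 mm, top 226 mm above the bench, turning on a 24 mm post at the back of the machine. 0 = at its stop, free end over the spindle; grows to 1.9 rad as the free end swings to the robot's left (clockwise from above). Stays where left (friction 0.12 N m). Starts at 0 to 0.5; clear of the bowl from 1.2 on
- bar_handle (a point): upright black round handle on the arm's free end: 22 mm across, standing 226 to 276 mm above the bench; the point is on its axis at 253 mm, 130 mm from the hinge axis
- bar_hinge (a point): point on the arm's vertical hinge axis, level with bar_handle's point; fixed to the machine and with the machine's axes: the spindle lies 130 mm from it towards -x, and at joint value q the arm points from the hinge along (-cos q, sin q)
- spindle_seat (a point): centre of the flat top of the fixed spindle flange (steel disc 90 mm across, top 65 mm above the bench); the bowl's underside must rest on it. x is along the drive bar lying across it: 52 mm long, 9 wide, 12 high. A round pilot pin 16 mm across stands in the middle to 42 mm above the flange, last 8 mm tapered. Grey machine body below: 265 x 170 mm, top at 55 mm
- bowl_hub (a point): grip point on the bowl's axis, 68 mm above its underside, in the hub's round head (34 mm across, 60 to 77 mm above the underside). Grey round bowl, 180 mm across, 95 mm high, 4 mm wall, about 0.4 kg, flat inner floor 18 mm above the underside; hub 31 mm across below its head. Starts upright on the bench, on the left
- bowl_keyway (a point): centre of the bowl's underside. x is along the keyway there (56 mm long, 12 wide, 18 deep), which takes the drive bar either way round; two small lugs outside below the rim mark its ends. A bore 19 mm across goes on up to 45 mm for the pilot pin. Out of line, the bowl rides 12 mm high on the drive bar, centred by the pin, and can be turned there until it drops
- bowl_rim (a point): centre of the bowl's mouth, at rim height, 95 mm above the underside; the mouth is 172 mm across inside
- lid_knob (a point): grip point on the lid's axis, half-way up its round metal knob (28 mm across, 30 tall), 27 mm above the lid's lowest face. Black disc 190 mm across, 5 mm thick, about 0.25 kg, with a step below it, 164 mm across and 6 mm deep, that goes inside the bowl's mouth. Seated, the disc rests on the rim, this point 21 mm above bowl_rim. Starts knob up on the bench, on the left
- stone0_c (a point): eight-sided blunt-ended lump of rough stone lying on a flat, 62 mm long, 38 mm across the flats (so 38 mm wide and 38 mm high), about 130 g; the point is its centre, 19 mm above the surface it lies on; x is its long axis. May be absent. Starts on the right of the machine
- stone1_c (a point): eight-sided blunt-ended lump of rough stone lying on a flat, 62 mm long, 38 mm across the flats (so 38 mm wide and 38 mm high), about 130 g; the point is its centre, 19 mm above the surface it lies on; x is its long axis. May be absent. Starts on the right of the machine
- stone2_c (a point): eight-sided blunt-ended lump of rough stone lying on a flat, 62 mm long, 38 mm across the flats (so 38 mm wide and 38 mm high), about 130 g; the point is its centre, 19 mm above the surface it lies on; x is its long axis. May be absent. Starts on the right of the machine
- stone3_c (a point): eight-sided blunt-ended lump of rough stone lying on a flat, 62 mm long, 38 mm across the flats (so 38 mm wide and 38 mm high), about 130 g; the point is its centre, 19 mm above the surface it lies on; x is its long axis. May be absent. Starts on the right of the machine
- grit_jar: closed jar, 72 mm across, 100 mm tall, origin under its centre; leave alone
- geode: specimen on a wooden base 100 x 80 mm, 78 mm tall, origin under its centre; leave alone
- brush: small brush lying on the bench, origin under its middle; leave alone

How it is judged:
On the way, in this order (a step that is already met when the one before it is completed fails the run):
1. the hold-down arm is swung clear of the spindle (value of joint hold_arm above 1.2 rad), for 0.2 s.
2. the bowl is fully home on the spindle (horizontal distance between bowl_hub and spindle_seat below 0.005 m and z of bowl_hub in the frame of spindle_seat between 0.064 and 0.0715 m and angle between bowl_hub's own z axis and vertical below 0.04 rad), for 0.2 s.
3. all the stones are in the bowl (all of step 2 and horizontal distance between each of stone0_c, stone1_c, stone2_c, stone3_c and bowl_hub below 0.085 m and z of stone0_c in the frame of bowl_hub between -0.045 and 0.012 m and z of stone1_c in the frame of bowl_hub between -0.045 and 0.012 m and z of stone2_c in the frame of bowl_hub between -0.045 and 0.012 m and z of stone3_c in the frame of bowl_hub between -0.045 and 0.012 m), for 0.2 s.
4. the lid is seated level on the bowl (all of step 2 and horizontal distance between lid_knob and bowl_hub below 0.007 m and z of lid_knob in the frame of bowl_hub between 0.044 and 0.0515 m and angle between lid_knob's own z axis and vertical below 0.04 rad), for 0.2 s.
5. the hold-down arm is back over the lid (horizontal distance between lid_knob and bowl_hub below 0.007 m and z of lid_knob in the frame of bowl_hub between 0.044 and 0.0515 m and angle between lid_knob's own z axis and vertical below 0.04 rad and value of joint hold_arm below 0.12 rad), for 0.2 s.
At the end, for the whole second after the job is handed in: bowl home on the spindle (axis within 5 mm, underside within 4 mm of the flange, tilt under 0.04 rad), every stone inside the bowl, lid seated on its rim (axis within 7 mm, height within 4 mm, tilt under 0.04 rad), hold-down arm within 0.12 rad of its stop, all at rest (all of step 3 and all of step 5 and linear speed of each of lid, bowl below 0.02 m/s); the robot touches nothing.
It fails at once if the jar is moved more than 30 mm (distance of grit_jar from where it was at the start of the episode above 0.03 m).
It fails at once if the mounted specimen is moved more than 30 mm (distance of geode from where it was at the start of the episode above 0.03 m).
It fails at once if the brush is moved more than 30 mm (distance of brush from where it was at the start of the episode above 0.03 m).
Of stone0, stone1, stone2, stone3 only 3 to 4 are there at a start; the rules pass over those that are not, and their reading is None.
At some moment in a run one of stone0, stone1, stone2, stone3, lid may be knocked a few centimetres aside while the robot is not near it.
Once in a run the grip may slacken for a moment while it holds something.
It also fails if it takes over 210 s, if anything falls off the work surface, if the arm or the gripper's body presses on something with over 40 N, if the wrist force passes 120 N, or if a joint passes its speed limit or range.

ROBOT

A 7-joint arm with a two-finger parallel gripper is mounted at the origin on the work surface. World frame = base frame: x ahead of the robot, y to its left, z up, the work surface at z = 0. Lengths are in m, angles in rad, forces in N, time in s.
With the tool pointing down it reaches from about 0.35 to 0.9 m from the base axis. Payload 8.1 kg.
Tool frame: the origin (TCP) lies at the centre of the arm's flange, where the gripper is bolted on; the fingertips stand 178 mm ahead of it and the grasp point (between the pads) lies 159 mm ahead of it; z points along the fingers, y is the direction in which the jaws open and shut (so a half turn about z gives the same grasp; the last joint's range is limited). The gripper opens to 92 mm and grips with 3 to 60 N. Pads are 19 mm wide; open, the fingers measure 130 mm over their backs; the gripper's body (75 mm by 190 mm) begins 47 mm behind the grasp point.
Start: joints at [1.081, 0.434, 0.025, 1.573, -0.012, 1.134, -0.075], TCP at [0.236, -0.579, 0.405] pointing down, gripper open.
Joint ranges: [-2.62, 2.62], [-0.44, 2.09], [-1.27, 1.32], [0.08, 2.57], [-1.32, 4.46], [0.12, 2], [-2.74, 2.74]. Speed limits (rad/s): [2.22, 2.22, 3.01, 3.01, 3.14, 3.14, 3.14].

INTERFACE

Orientations are given as a rotation vector (axis times angle).
In Python, from cell import arm gives the robot as it stands. The module is installed in compiled form; this text tells all that it offers.
- The arm moves only by the tool move_arm, never from a script. Its argument "steps" is a list of rows, each a list of 4 numbers: the shift along the tool's x, y, z in mm, then the turn about the tool's z in rad. In form: [[x, y, z, twist], ...]. A call has 1 to 20 rows; each row is the pose to reach, as a shift and turn from the pose commanded when the call began, along the tool's axes at that moment; what a row does not reach only later rows make up. A row lasts 1/8 s, in which the tool goes at most 62.5 mm and 10.7 degrees, less where a joint would pass 70% of its speed; a pose out of reach is approached as far as the arm can. A call with a gripper value outside its range is refused whole. "grip" is the finger opening in mm, from 0 to 91.8, set as the call begins (left out, the last holds). The fingers move at their own pace and stop on an object; "grip_force" is the grip in N (left out, the last holds). Time passes only in rows, so rows that repeat a pose let the fingers close. It gives the time, the measured TCP pose, the force and the opening at its end, in the units of the state.
- arm.observe(): the state, without advancing time (a new reading comes with each control period).
- arm.get_image(name): name is "scene" or "top" or "wrist"; returns the picture (384x512x3 uint8, red, green, blue); there is no depth.
- arm.camera_info(name): a dict with "mtx" (3x3 intrinsics, pixels), "pose" (4x4, takes a point from camera to world coordinates); the wrist camera has in their place "T_tool_cam" (4x4, takes a point from camera to tool coordinates, whose origin is the TCP and whose axes are the flange's). Camera axes: x right, y down, z forward; pixel columns grow to the right and rows downward; lengths in m; the calibration is good to about 2 mm. The wrist camera is an equidistant fisheye: a pixel r from the principal point sees the ray r / f radians off the axis. A picture is of the moment at which its call begins: read the wrist's pose just before it. camera_info takes no time and is no camera call.
- arm.sign_off(): hands the job in, once; it reports no verdict.
The state is a dict: "clock": time; "joints": joint angles; "dq": joint speeds; "joint_efforts": joint torques, N m; "position": TCP position; "ee_rot": TCP orientation; "force": force on the tool from outside, world axes, zero at the start; "ft_torque": the same for the moment, N m; "width": opening from 0.0 (shut) to 1.0 (fully open).
Only numpy, scipy, OpenCV 4.12 (cv2) and the standard library are available. Lean on these libraries where they do the work, as an engineer would, in place of code of your own. Each camera call takes 0.05 s, during which the arm holds its last target.

## Working session

There is one attempt and no reset: what is moved stays moved. The work goes in short steps, Python scripts to look and compute and a tool call to move; the robot and the scene stay as the last step left them, time stands still between calls to the robot, and variables do not carry over. Pictures are saved under pics/ and viewed, and the job is handed in when it is done.

Besides the shell and the picture viewer there is one more tool, called in YAML: its name, and indented under it one key for each argument. move_arm: Moves the arm, as the interface text tells. Its arguments: {"type":"object","properties":{"steps":{"type":"array"},"grip":{"type":"number"},"grip_force":{"type":"number"}},"required":["steps"]}

```bash
mkdir -p pics; ls; python3 - <<'E'
from cell import arm
import cv2,numpy as np
s=arm.observe(); print({k:np.round(v,3).tolist() for k,v in s.items()})
for n in ["scene","top","wrist"]:
    im=arm.get_image(n); cv2.imwrite(f"pics/{n}0.png",im[:,:,::-1]); c=arm.camera_info(n)
    print(n,{k:np.round(v,4).tolist() for k,v in c.items()})
E
```

```text
pics
{'clock': 0.0, 'joints': [1.081, 0.435, 0.025, 1.574, -0.012, 1.134, -0.075], 'dq': [0.003, -0.0, 0.001, 0.0, -0.0, -0.002, 0.0], 'joint_efforts': [-0.0, -66.786, 0.985, -31.447, -0.061, 0.043, 0.0], 'position': [0.236, -0.579, 0.404], 'ee_rot': [-3.082, -0.603, 0.001], 'force': [-0.896, 0.117, 0.432], 'ft_torque': [0.011, -0.034, 0.008], 'width': 1.0}
scene {'mtx': [[444.0745, 0.0, 252.743], [0.0, 444.0745, 189.7203], [0.0, 0.0, 1.0]], 'pose': [[0.8735, 0.3869, -0.2954, 0.9232], [0.4866, -0.7078, 0.5121, -0.6538], [-0.011, -0.5911, -0.8065, 1.1338], [0.0, 0.0, 0.0, 1.0]]}
top {'mtx': [[413.7203, 0.0, 255.5936], [0.0, 413.7203, 191.1975], [0.0, 0.0, 1.0]], 'pose': [[0.0245, -0.98, 0.1975, 0.3119], [-0.9997, -0.0239, 0.0052, -0.0603], [-0.0004, -0.1976, -0.9803, 1.3726], [0.0, 0.0, 0.0, 1.0]]}
wrist {'mtx': [[297.3186, 0.0, 258.9805], [0.0, 297.3186, 195.9531], [0.0, 0.0, 1.0]], 'T_tool_cam': [[0.0003, -0.9653, -0.2613, 0.0703], [1.0, 0.0005, -0.0004, -0.0007], [0.0005, -0.2613, 0.9653, 0.0199], [0.0, 0.0, 0.0, 1.0]]}
```

```bash
python3 - <<'E'
import cv2
for n in ["scene","top"]:
    im=cv2.imread(f"pics/{n}0.png"); cv2.imwrite(f"pics/{n}0b.png",cv2.resize(im,(800,600),interpolation=cv2.INTER_CUBIC))
E
```

```text
(no output)
```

View pics/top0b.png

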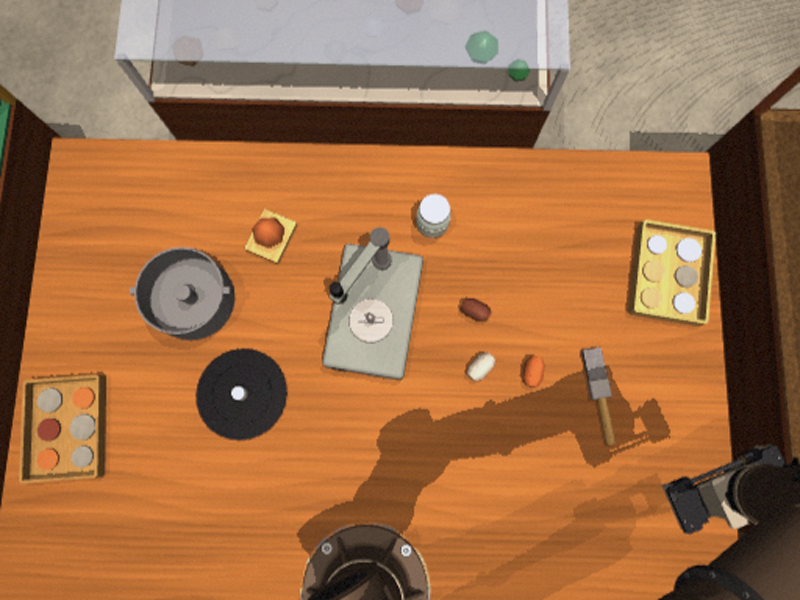

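View pics/scene0b.png

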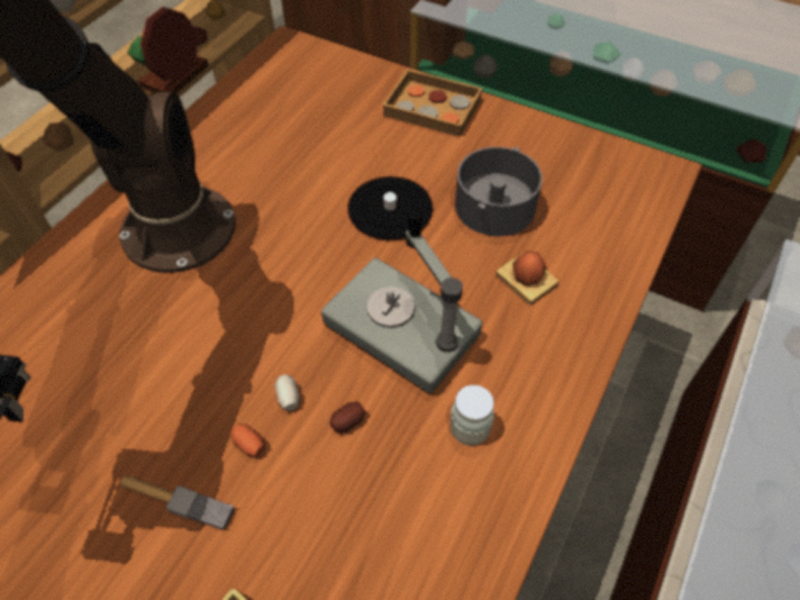

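View pics/wrist0.png

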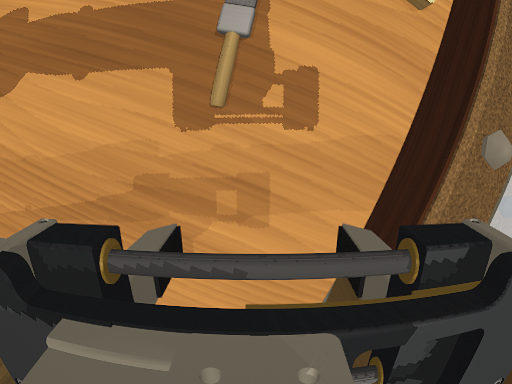

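```bash
cat > h.py <<'E'
import cv2,numpy as np
from cell import arm
from scipy.spatial.transform import Rotation as R
def ray(cam,uv,T=None):
    c=arm.camera_info(cam);K=c["mtx"]
    x=(uv[0]-K[0][2])/K[0][0];y=(uv[1]-K[1][2])/K[1][1]
    if cam=="wrist":
        r=np.hypot(x,y);d=np.array([x/r*np.sin(r),y/r*np.sin(r),np.cos(r)]) if r>1e-9 else np.array([0,0,1.])
        P=T@np.array(c["T_tool_cam"])
    else:
        d=np.array([x,y,1.]);P=np.array(c["pose"])
    return P[:3,3],P[:3,:3]@d
def tcp():
    s=arm.observe();T=np.eye(4);T[:3,:3]=R.from_rotvec(s["ee_rot"]).as_matrix();T[:3,3]=s["position"];return T
def px(cam,uv,z,T=None):
    o,d=ray(cam,uv,T);return (o+d*(z-o[2])/d[2])
def proj(cam,p,T=None):
    c=arm.camera_info(cam);K=np.array(c["mtx"]);P=np.array(c["pose"]) if cam!="wrist" else T@np.array(c["T_tool_cam"])
    q=np.linalg.inv(P)@np.append(p,1)
    if cam=="wrist":
        h=np.hypot(q[0],q[1]);a=np.arctan2(h,q[2]);f=K[0][0]
        return np.array([K[0][2]+f*a*q[0]/h,K[1][2]+f*a*q[1]/h])
    u=K@q[:3];return u[:2]/u[2]
def tri(*obs):
    A=np.zeros((3,3));b=np.zeros(3)
    for o,d in obs:
        d=d/np.linalg.norm(d);M=np.eye(3)-np.outer(d,d);A+=M;b+=M@o
    return np.linalg.solve(A,b)
def snap(cam,name,crop=None,s=1,grid=None):
    T=tcp();im=arm.get_image(cam)[:,:,::-1]
    cv2.imwrite(f"pics/{name}_raw.png",im)
    if crop: x0,y0,x1,y1=crop; im=im[y0:y1,x0:x1]
    else:x0=y0=0
    im=cv2.resize(im,None,fx=s,fy=s,interpolation=cv2.INTER_CUBIC)
    if grid:
        for v in range((x0//grid+1)*grid,x0+im.shape[1]//s,grid):
            cv2.putText(im,str(v),((v-x0)*s,10),0,.35,(0,255,0),1);cv2.line(im,((v-x0)*s,12),((v-x0)*s,18),(0,255,0),1)
        for v in range((y0//grid+1)*grid,y0+im.shape[0]//s,grid):
            cv2.putText(im,str(v),(0,(v-y0)*s+4),0,.35,(0,255,0),1);cv2.line(im,(24,(v-y0)*s),(30,(v-y0)*s),(0,255,0),1)
    cv2.imwrite(f"pics/{name}.png",im);np.save(f"pics/{name}_T.npy",T);return T
E
python3 - <<'E'
from h import *
snap("top","t1",(190,130,390,280),4,10)
snap("top","t2",(70,140,220,290),4,10)
snap("scene","s1",(190,80,370,280),3,10)
E
```

```text
(no output)
```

View pics/t1.png

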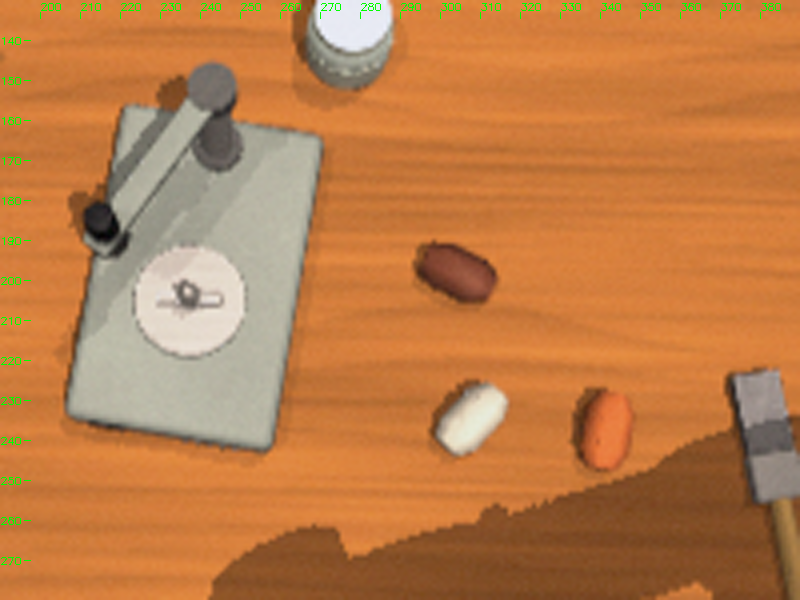

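View pics/t2.png

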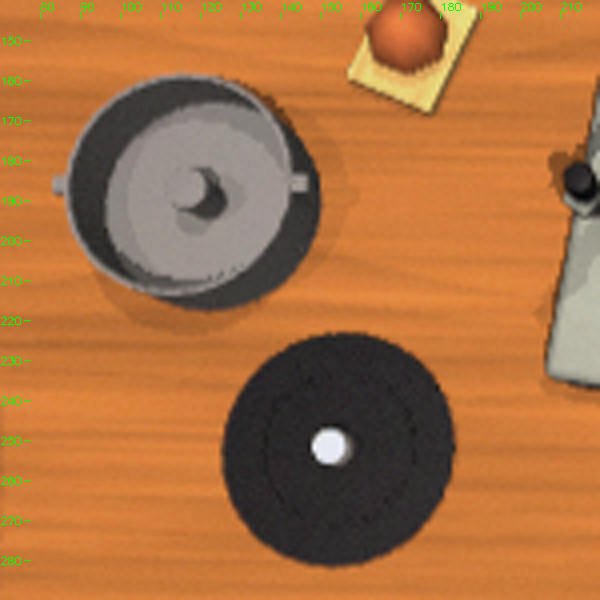

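View pics/s1.png

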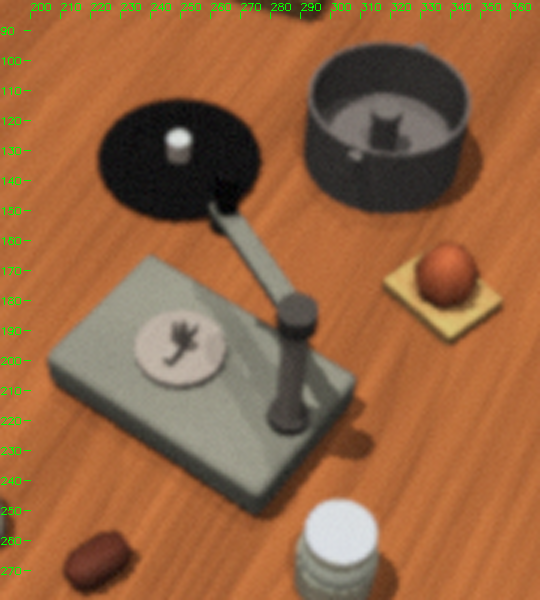

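```bash
python3 - <<'E'
from h import *
P={}
for n,uv,z in [("flange",(237.2,205.2),.065),("c0",(221.2,156.2),.055),("c1",(270.5,164.2),.055),("c2",(257.5,242.2),.055),("c3",(207,234),.055),("post",(242.8,151.8),.232),("handle",(215.2,184.5),.276),("b0",(229.2,205.5),.077),("b1",(245.5,204.5),.077),("bowlrim",(115,186.4),.095),("hub",(120,187),.077),("lug0",(84.8,186),.085),("lug1",(145,185.5),.085),("lid",(154.6,252.2),.011),("knob",(152.5,251.5),.042),("dark",(304,198),.025),("white",(308,234.7),.025),("orange",(341.5,237.5),.025),
 ("dkA",(294.5,193),.02),("dkB",(313.5,203),.02),("whA",(300,241.5),.02),("whB",(315.5,228.5),.02),("orA",(341,246.5),.02),("orB",(342,228),.02)]:
    P[n]=px("top",uv,z); print(n,np.round(P[n],4))
def ang(a,b): d=P[b]-P[a];return np.degrees(np.arctan2(d[1],d[0]))
for a,b in [("c0","c3"),("c1","c2"),("c0","c1"),("b0","b1"),("lug0","lug1"),("dkA","dkB"),("whA","whB"),("orA","orB"),("post","flange"),("post","handle")]: print(a,b,ang(a,b),np.linalg.norm(P[a]-P[b]))
# scene checks
for n,uv,z in [("flangeS",(250.0,196),.065),("knobS",(249.3,125.5),.042)]:
    pass
print(px("scene",(190+181/3,80+347/3),.065),px("scene",(190+179/3,80+137/3),.042),px("scene",(190+297/3,80+305/3),.232), px("scene",(190+388/3,80+100/3),.095))
E
```

```text
flange [0.5282 0.0044 0.065 ]
c0 [0.6925 0.0632 0.055 ]
c1 [ 0.6692 -0.1001  0.055 ]
c2 [ 0.4126 -0.0634  0.055 ]
c3 [0.4346 0.0979 0.055 ]
post [ 0.656  -0.0147  0.232 ]
handle [0.5487 0.0555 0.276 ]
b0 [0.5246 0.0292 0.077 ]
b1 [ 0.5291 -0.0224  0.077 ]
bowlrim [0.5739 0.3907 0.095 ]
hub [0.576  0.3809 0.077 ]
lug0 [0.5749 0.4905 0.085 ]
lug1 [0.5812 0.299  0.085 ]
lid [0.3753 0.2712 0.011 ]
knob [0.3759 0.2705 0.042 ]
dark [ 0.5643 -0.214   0.025 ]
white [ 0.4432 -0.2271  0.025 ]
orange [ 0.4368 -0.3359  0.025 ]
dkA [ 0.5814 -0.1829  0.02  ]
dkB [ 0.5492 -0.246   0.02  ]
whA [ 0.4209 -0.2017  0.02  ]
whB [ 0.4646 -0.2523  0.02  ]
orA [ 0.408  -0.3349  0.02  ]
orB [ 0.4683 -0.3391  0.02  ]
c0 c3 172.34328097052426 0.26020114721838694
c1 c2 171.84700203985958 0.25918191746146296
c0 c1 -98.13646298844502 0.16503129655875087
b0 b1 -85.04162282973846 0.05179599969964264
lug0 lug1 -88.11492778587532 0.19158183383076569
dkA dkB -117.05129788990186 0.07093916178621576
whA whB -49.22506482221998 0.066831816227473
orA orB -4.034395847479311 0.060474947114497385
post flange 171.4746786349693 0.2111797598621778
post handle 146.7841393008314 0.13561368686984357
[0.53602851 0.00239896 0.065     ] [0.38228688 0.27093033 0.042     ] [ 0.66156325 -0.01461793  0.232     ] [0.58354486 0.38549808 0.095     ]
```

```bash
cat >> h.py <<'E'
def yaw():
    T=tcp();return np.degrees(np.arctan2(T[1,0],T[0,0]))
def go(p,psi=None,T=None):
    T=tcp() if T is None else T
    d=T[:3,:3].T@(np.array(p)-T[:3,3])*1000
    y0=np.degrees(np.arctan2(T[1,0],T[0,0]))
    tw=0 if psi is None else -np.radians(psi-y0)
    print("shift",np.round(d,1),"twist",round(tw,3),"| yaw",round(y0,2),"tilt",np.round(T[:2,2],4))
    return d,tw
E
python3 - <<'E'
from h import *
go([.5,.06,.52],147)
E
```

```text
shift [ 485.7 -492.  -115.3] twist -2.179 | yaw 22.16 tilt [-0.0003  0.0004]
```

move_arm:
  steps:
    - [40,-40,-10,-0.18]
    - [80,-80,-20,-0.36]
    - [120,-120,-30,-0.54]
    - [160,-160,-40,-0.72]
    - [200,-200,-50,-0.9]
    - [240,-240,-60,-1.08]
    - [280,-280,-70,-1.26]
    - [320,-320,-80,-1.44]
    - [360,-360,-90,-1.62]
    - [400,-405,-100,-1.8]
    - [440,-445,-110,-1.98]
    - [486,-492,-115,-2.18]
    - [486,-492,-115,-2.18]
    - [486,-492,-115,-2.18]

```text
clock: 2.05
position: [0.5003, 0.0601, 0.5194]
ee_rot: [-0.891, -3.012, 0.001]
force: [-0.7, -0.2, -1.7]
width: 1.001
```

```bash
python3 - <<'E'
from h import *
print(np.round(arm.observe()["joints"],3)); go([.5,.06,.52],147)
snap("wrist","w1"); im=cv2.imread("pics/w1.png"); cv2.imwrite("pics/w1b.png",cv2.resize(im,(800,600),interpolation=cv2.INTER_CUBIC))
E
```

```text
[ 0.357  0.235 -0.717  1.631  0.158  1.336  0.613]
shift [ 0.2 -0.2 -0.6] twist 0.001 | yaw 147.05 tilt [-0.0006 -0.0003]
```

View pics/w1b.png

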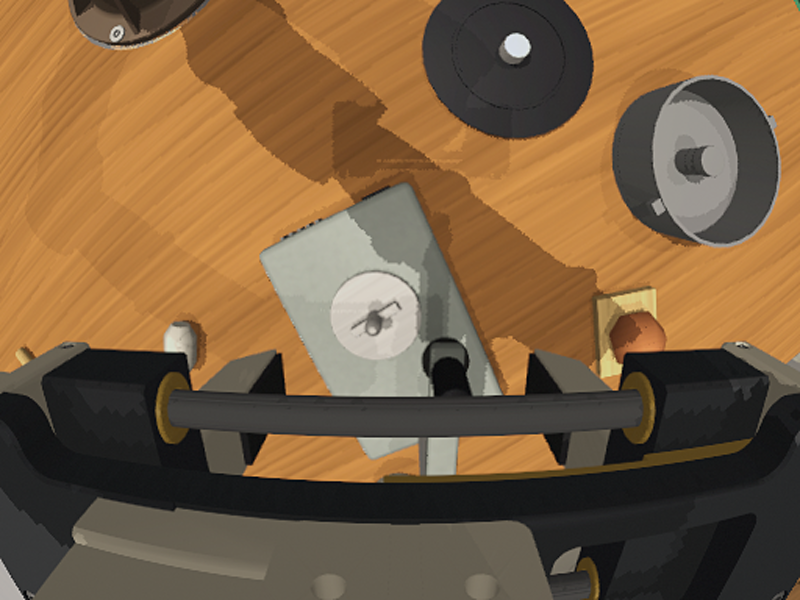

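```bash
python3 - <<'E'
from h import *
im=cv2.imread("pics/w1_raw.png")
def c(x0,y0,x1,y1,s,n):
    cr=cv2.resize(im[y0:y1,x0:x1],None,fx=s,fy=s,interpolation=cv2.INTER_CUBIC); cv2.imwrite(n,cr)
c(200,160,320,260,6,"pics/w1c.png"); c(260,0,512,180,3,"pics/w1d.png")
E
```

```text
(no output)
```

View pics/w1c.png

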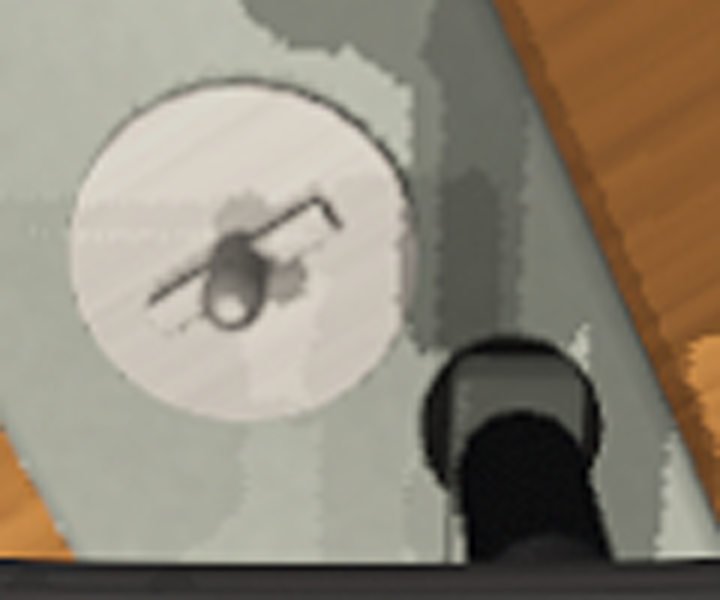

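View pics/w1d.png

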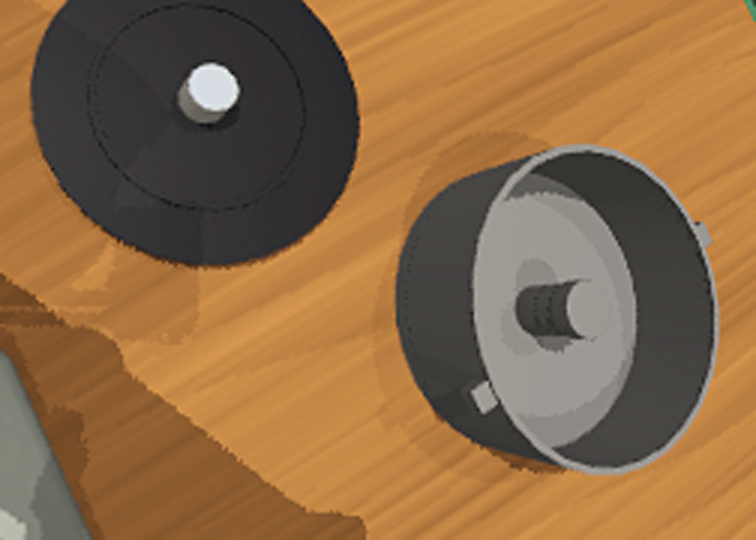

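```bash
python3 - <<'E'
from h import *
T=np.load("pics/w1_T.npy")
w=lambda x,y,z,s,ox,oy: px("wrist",(x/s+ox,y/s+oy),z,T)
f=w(241.5,249,.065,6,200,160);p=w(234,308,.107,6,200,160);print("flange",f,"pin",p)
a,b=w(150,302,.077,6,200,160),w(318,200,.077,6,200,160);print("bar",np.degrees(np.arctan2(*(b-a)[1::-1])),np.linalg.norm(b-a))
a,b=w(170,333,.077,6,200,160),w(340,228,.077,6,200,160);print("bar",np.degrees(np.arctan2(*(b-a)[1::-1])),np.linalg.norm(b-a))
print("handle",w(525,470,.226,6,200,160))
print("hub",w(590,308,.077,3,260,0),"knob",w(214,87,.042,3,260,0))
a,b=w(484,397,.085,3,260,0),w(703,234,.085,3,260,0);print("lugs",a,b,np.degrees(np.arctan2(*(b-a)[1::-1])),np.linalg.norm(b-a))
def mid(uvS,uvT): return tri(ray("scene",uvS),ray("top",uvT))
print("tri flange",mid((190+180.5/3,80+347/3),(237.2,205.2)),"knob",mid((190+179/3,80+137/3),(152.5,251.5)))
E
```

```text
flange [0.53131728 0.00636975 0.065     ] pin [0.53350121 0.00590025 0.107     ]
bar 89.04618155481738 0.04969197659142066
bar 89.70278795432499 0.050749023905467754
handle [0.55556809 0.05880419 0.226     ]
hub [0.57994502 0.39489545 0.077     ] knob [0.37988691 0.27266299 0.042     ]
lugs [0.58550931 0.30217698 0.085     ] [0.57903344 0.49649883 0.085     ] 91.90870183829045 0.19442972491362426
tri flange [0.53106852 0.00617149 0.05605319] knob [0.37798606 0.27360982 0.03643256]
```

```bash
python3 - <<'E'
from h import *
go([.554,.060,.413],146.5)
for t in np.arange(.13,1.35,.13): print(round(t,2),round(130*(np.cos(t)-1),1),round(130*np.sin(t),1))
E
```

```text
shift [-44.6  30.1 106.4] twist 0.008 | yaw 146.95 tilt [-0.0007 -0.0008]
0.13 -1.1 16.9
0.26 -4.4 33.4
0.39 -9.8 49.4
0.52 -17.2 64.6
0.65 -26.5 78.7
0.78 -37.6 91.4
0.91 -50.2 102.6
1.04 -64.2 112.1
1.17 -79.3 119.7
1.3 -95.2 125.3
```

move_arm:
  steps:
    - [-22,15,0,0]
    - [-45,30,20,0]
    - [-45,30,60,0]
    - [-45,30,95,0]
    - [-45,30,106,0]
    - [-45,30,106,0]

```text
clock: 2.85
position: [0.5544, 0.0598, 0.4139]
ee_rot: [-0.893, -3.012, 0.001]
force: [0.2, 0.4, 0.7]
width: 1.0
```

```bash
python3 - <<'E'
from h import *
print(arm.observe()["force"]);snap("wrist","w2",(180,160,360,340),4,20);snap("scene","s2",(190,60,370,260),3,10)
E
```

```text
[0.23556545 0.43836851 0.68319983]
```

View pics/s2.png

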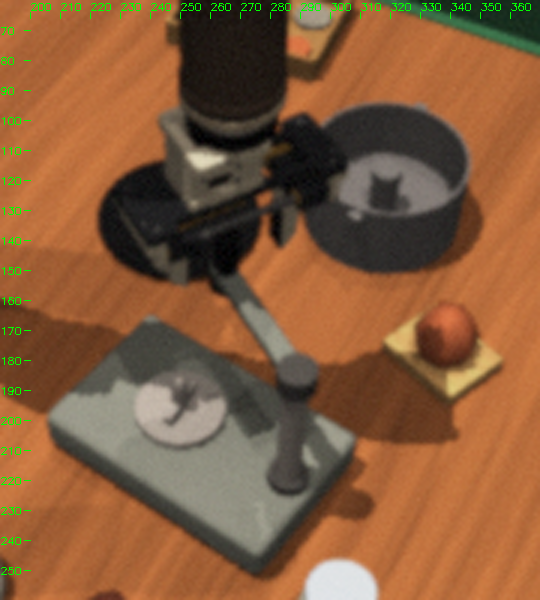

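View pics/w2.png

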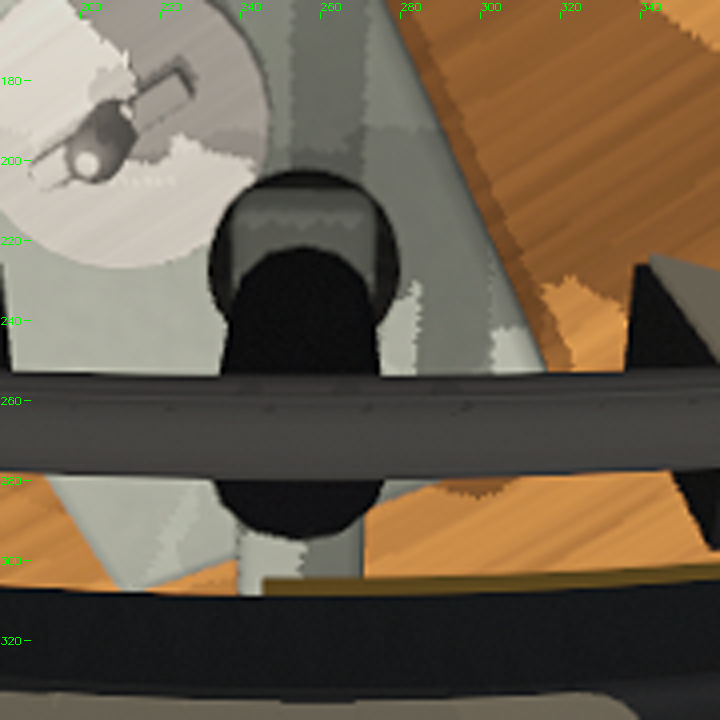

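move_arm:
  steps:
    - [0,0,0,0]
    - [0,0,0,0]
    - [0,0,0,0]
    - [0,0,0,0]
    - [0,0,0,0]
    - [0,0,0,0]
  grip: 0
  grip_force: 12

```text
clock: 3.7
position: [0.5544, 0.0608, 0.4137]
ee_rot: [-0.891, -3.013, 0.0]
force: [-0.3, 0.1, -0.7]
width: 0.397
```

move_arm:
  steps:
    - [0,0,0,0]
    - [0,0,0,0]
    - [0,0,0,0]
    - [0,0,0,0]

```text
clock: 4.2
position: [0.5543, 0.0608, 0.4136]
ee_rot: [-0.891, -3.012, 0.0]
force: [-1.5, -0.6, -0.5]
width: 0.235
```

move_arm:
  steps:
    - [0,8,0,0.06]
    - [-1,17,0,0.13]
    - [-2.5,25,0,0.195]
    - [-4.5,33.5,0,0.26]
    - [-7,41.5,0,0.325]
    - [-10,49.5,0,0.39]
    - [-13.5,57,0,0.455]
    - [-17,64.5,0,0.52]
    - [-26.5,78.5,0,0.65]
    - [-37.5,91.5,0,0.78]
    - [-50,102.5,0,0.91]
    - [-64,112,0,1.04]
    - [-79,119.5,0,1.17]
    - [-95,125,0,1.3]
    - [-95,125,0,1.3]
    - [-95,125,0,1.3]

```text
clock: 6.2
position: [0.7026, 0.1109, 0.4136]
ee_rot: [2.532, 1.853, -0.005]
force: [-2.1, -9.9, 2.8]
width: 0.234
```

```bash
python3 - <<'E'
from h import *
go([0,0,0]);snap("top","t3",(190,100,390,250),4,10)
E
```

```text
shift [-316.4 -636.6  414.3] twist 0 | yaw 72.38 tilt [-0.0003 -0.0048]
```

View pics/t3.png

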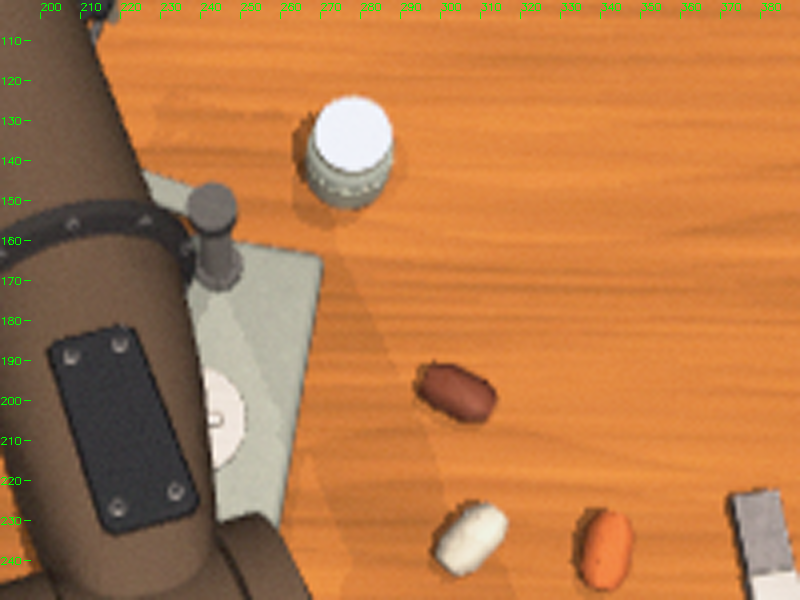

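move_arm:
  steps:
    - [0,0,0,0]
    - [0,0,0,0]
    - [0,0,0,0]
    - [0,0,-30,0]
    - [0,0,-70,0]
    - [0,0,-100,0]
    - [0,0,-100,0]
  grip: 91

```text
clock: 7.12
position: [0.7022, 0.1147, 0.5168]
ee_rot: [2.531, 1.859, 0.008]
force: [0.4, 0.4, -0.5]
width: 0.947
```

```bash
python3 - <<'E'
from h import *
go([0.60,0.39,0.48],180)
E
```

```text
shift [ 232.1 -180.    36.8] twist -1.874 | yaw 72.6 tilt [0.005  0.0016]
```

move_arm:
  steps:
    - [40,-30,5,-0.18]
    - [80,-60,10,-0.36]
    - [120,-95,20,-0.54]
    - [160,-130,30,-0.72]
    - [200,-160,36,-0.9]
    - [232,-180,36,-1.08]
    - [232,-180,36,-1.26]
    - [232,-180,36,-1.44]
    - [232,-180,36,-1.62]
    - [232,-180,36,-1.8]
    - [232,-180,36,-1.874]
    - [232,-180,36,-1.874]

```text
clock: 8.62
position: [0.5997, 0.3894, 0.4766]
ee_rot: [-0.002, -3.14, 0.001]
force: [0.2, 0.2, 0.1]
width: 0.99
```

```bash
python3 - <<'E'
from h import *
go([0.60,0.39,0.48],180)
snap("wrist","w3",(130,40,390,255),3,20)
print(np.round(arm.observe()["joints"],3))
E
```

```text
shift [-0.3  0.6 -3.4] twist -0.001 | yaw 179.94 tilt [-0.0013 -0.0006]
[-0.26   0.66  -0.765  1.155  0.439  1.486  0.62 ]
```

View pics/w3.png

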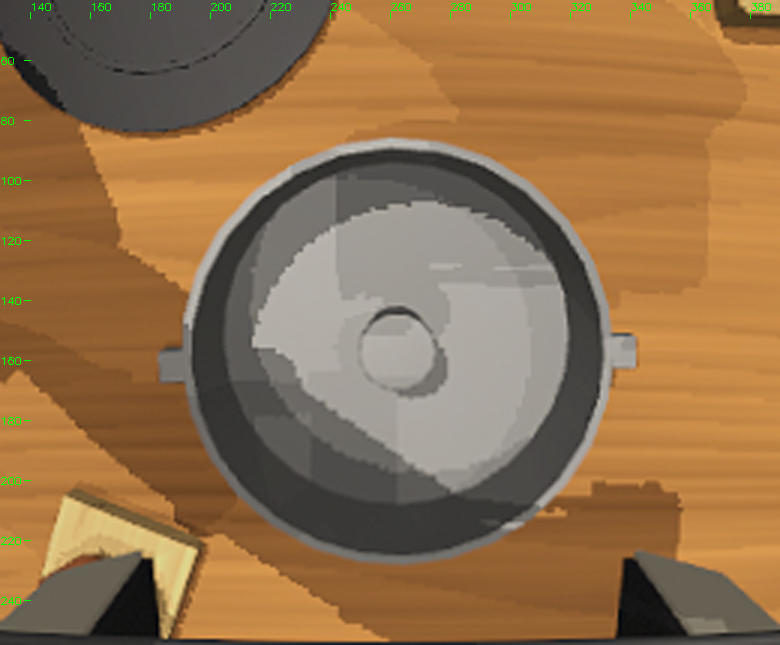

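```bash
python3 - <<'E'
from h import *
T=np.load("pics/w3_T.npy")
print("hub",px("wrist",(262.7,157.3),.077,T),"rim",px("wrist",(262.7,156.8),.095,T))
a,b=px("wrist",(187.3,161.3),.085,T),px("wrist",(337.3,157),.085,T);print(a,b,(a+b)/2,np.degrees(np.arctan2(*(b-a)[1::-1])),np.linalg.norm(a-b))
E
```

```text
hub [0.58002998 0.39479637 0.077     ] rim [0.57702426 0.39457594 0.095     ]
[0.58313516 0.29789034 0.085     ] [0.57747623 0.4907786  0.085     ] [0.5803057  0.39433447 0.085     ] 91.68045385184216 0.19297124639175425
```

```bash
python3 - <<'E'
from h import *
go([0.580,0.3945,0.228],180)
T=np.load("pics/w2_T.npy")
w=lambda x,y,z:px("wrist",(x/4+180,y/4+160),z,T)
for a,b in [((30,172),(180,63)),((40,190),(195,97))]:
  a=w(*a,.077);b=w(*b,.077);print(a,b,np.degrees(np.arctan2(*(b-a)[1::-1])),np.linalg.norm(b-a))
print("pin",w(87,163,.107))
E
```

```text
shift [ 19.5   5.2 248.8] twist -0.002 | yaw 179.87 tilt [-0.001  -0.0005]
[ 0.53039486 -0.02047092  0.077     ] [0.52828241 0.03334399 0.077     ] 92.24793409851792 0.053856357399521826
[ 0.53627032 -0.02120323  0.077     ] [0.53839458 0.03142446 0.077     ] 87.68856903301175 0.0526705360136627
pin [0.53336954 0.00485072 0.107     ]
```

```bash
python3 - <<'E'
import cv2
im=cv2.imread("pics/w2_raw.png");cv2.imwrite("pics/w2c.png",cv2.resize(im[155:240,170:260],None,fx=8,fy=8,interpolation=cv2.INTER_CUBIC))
E
```

```text
(no output)
```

View pics/w2c.png

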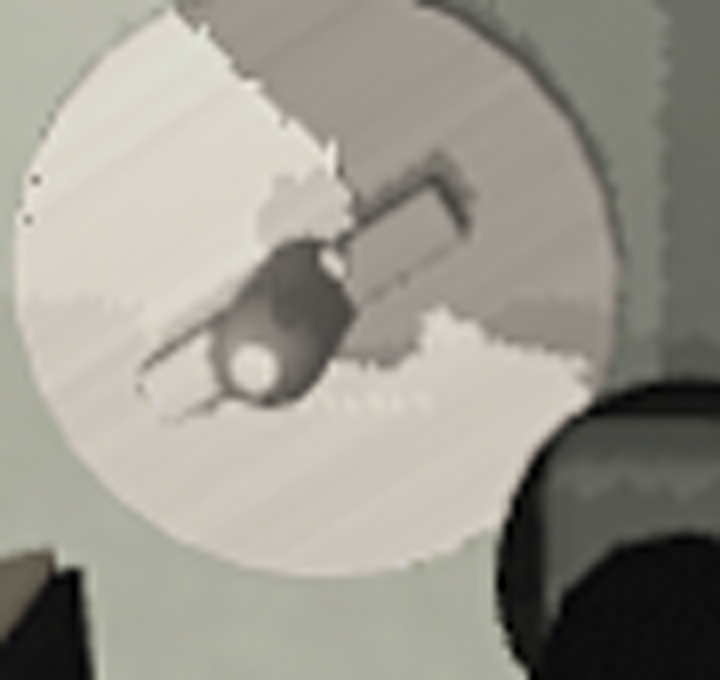

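```bash
python3 - <<'E'
from h import *
T=np.load("pics/w2_T.npy")
w=lambda x,y,z:px("wrist",(x/8+170,y/8+155),z,T)
A=[w(*p,.077) for p in [(145,384),(430,186),(168,420),(464,236)]]
for a,b in [(0,1),(2,3)]:
  d=A[b]-A[a];print(np.degrees(np.arctan2(d[1],d[0])),np.linalg.norm(d))
print(np.mean(A,0),[np.round(a,4) for a in A],"pin",w(253,367,.107))
E
```

```text
91.10101927651885 0.05047592264761683
88.57084654132798 0.05079846983880979
[0.53392433 0.00528098 0.077     ] [array([ 0.5308, -0.0199,  0.077 ]), array([0.5298, 0.0306, 0.077 ]), array([ 0.5369, -0.0202,  0.077 ]), array([0.5382, 0.0306, 0.077 ])] pin [0.53340585 0.00466334 0.107     ]
```

move_arm:
  steps:
    - [19.5,5,40,0]
    - [19.5,5,90,0]
    - [19.5,5,140,0]
    - [19.5,5,190,0]
    - [19.5,5,230,0]
    - [19.5,5,248,0]
    - [19.5,5,248,0]
    - [19.5,5,248,0]

```text
clock: 9.68
position: [0.5807, 0.3951, 0.2317]
ee_rot: [0.002, 3.14, 0.003]
force: [0.5, -0.3, 0.4]
width: 0.996
```

move_arm:
  steps:
    - [0,0,1.5,0]
    - [0,0,1.5,0]
    - [0,0,1.5,0]
    - [0,0,1.5,0]
    - [0,0,1.5,0]
    - [0,0,1.5,0]
    - [0,0,1.5,0]
    - [0,0,1.5,0]
  grip: 0
  grip_force: 45

```text
clock: 10.68
position: [0.5803, 0.3942, 0.2281]
ee_rot: [-0.001, -3.141, 0.001]
force: [-0.2, -1.1, -0.0]
width: 0.357
```

```bash
python3 - <<'E'
from h import *
go([0.580,0.3945,0.228],180)
snap("wrist","w4",(130,0,390,215),3,20)
E
```

```text
shift [0.3 0.3 0.1] twist -0.001 | yaw 179.95 tilt [-0.0001 -0.0005]
```

View pics/w4.png

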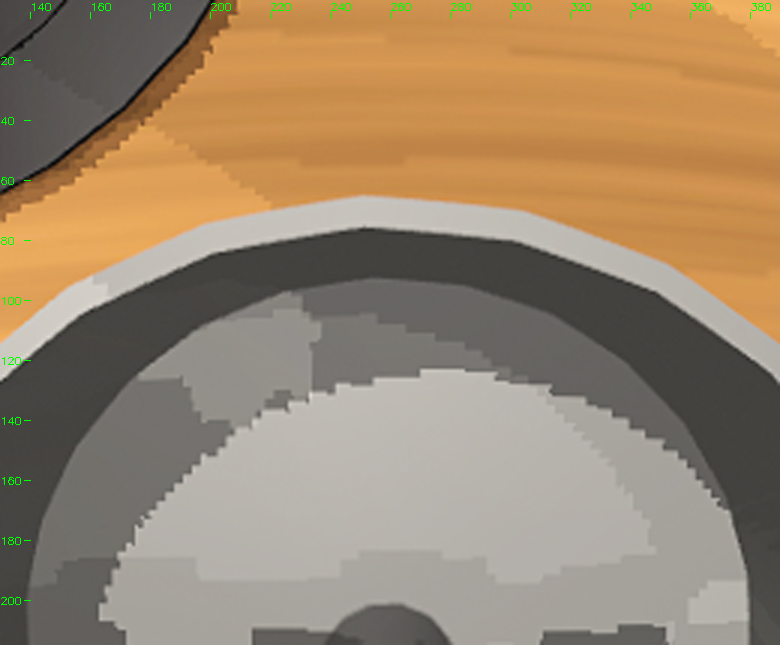

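move_arm:
  steps:
    - [0,0,-20,0]
    - [0,0,-60,0]
    - [0,0,-110,0]
    - [0,0,-150,0]
    - [0,0,-170,0]
    - [0,0,-170,0]

```text
clock: 11.48
position: [0.5802, 0.3946, 0.3995]
ee_rot: [0.001, 3.14, 0.002]
force: [-0.3, 0.3, -5.9]
width: 0.36
```

```bash
python3 - <<'E'
from h import *
go([0.5333,0.005,0.40],178.5);print(arm.observe()["ft_torque"])
E
```

```text
shift [  46.6 -389.7   -1.1] twist 0.025 | yaw 179.96 tilt [0.0017 0.0013]
[ 0.05697021 -0.11277949 -0.06029929]
```

move_arm:
  steps:
    - [3,-20,0,0.01]
    - [8,-60,0,0.02]
    - [14,-110,0,0.025]
    - [20,-160,0,0.025]
    - [26,-210,0,0.025]
    - [32,-260,0,0.025]
    - [38,-310,0,0.025]
    - [43,-355,0,0.025]
    - [46.5,-385,0,0.025]
    - [46.5,-390,0,0.025]
    - [46.5,-390,0,0.025]
    - [46.5,-390,0,0.025]

```text
clock: 12.98
position: [0.5333, 0.0057, 0.3978]
ee_rot: [-0.038, -3.141, -0.001]
force: [-0.7, 1.1, -4.5]
width: 0.358
```

```bash
python3 - <<'E'
from h import *
go([0.5333,0.005,0.34],178.5)
snap("wrist","w5");snap("scene","s5",(190,60,370,260),3,10)
E
```

```text
shift [-0.  -0.8 57.8] twist 0.002 | yaw 178.63 tilt [-0.0007  0.0009]
```

View pics/w5.png

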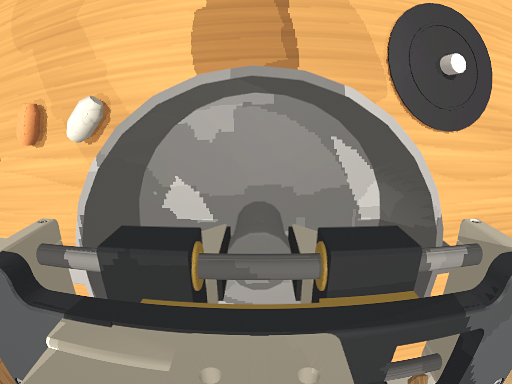

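View pics/s5.png

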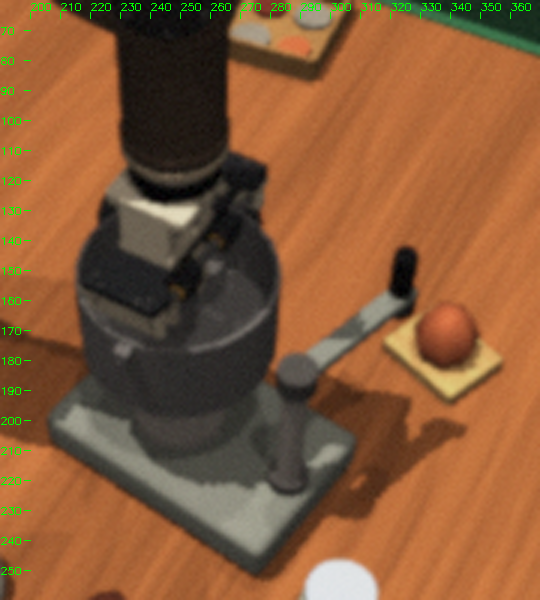

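move_arm:
  steps:
    - [0,-0.7,20,0]
    - [0,-0.7,40,0]
    - [0,-0.7,55,0]
    - [0,-0.7,62,0]
    - [0,-0.7,68,0]
    - [0,-0.7,74,0]
    - [0,-0.7,80,0]
    - [0,-0.7,85,0]
    - [0,-0.7,85,0]

```text
clock: 14.2
position: [0.5333, 0.0036, 0.3129]
ee_rot: [-0.041, -3.141, 0.0]
force: [-0.6, -0.0, -3.7]
width: 0.357
```

move_arm:
  steps:
    - [0,0.5,4,0]
    - [0,0.5,8,0]
    - [0,0.5,11,0]
    - [0,0.5,13,0]
    - [0,0.5,13,0]

```text
clock: 14.82
position: [0.5334, 0.0042, 0.3001]
ee_rot: [-0.041, -3.141, 0.0]
force: [0.3, 0.4, -4.8]
width: 0.359
```

move_arm:
  steps:
    - [0,0,2,0]
    - [0,0,4,0]
    - [0,0,6,0]
    - [0,0,7,0]
    - [0,0,7,0]

```text
clock: 15.45
position: [0.5335, 0.0042, 0.2932]
ee_rot: [-0.04, -3.141, 0.0]
force: [0.3, 0.2, -4.2]
width: 0.366
```

move_arm:
  steps:
    - [0,0,1,0]
    - [0,0,2,0]
    - [0,0,3,0]
    - [0,0,3,0]

```text
clock: 15.95
position: [0.5334, 0.0046, 0.2929]
ee_rot: [0.041, 3.14, -0.003]
force: [-12.3, -3.4, 29.3]
width: 0.358
```

move_arm:
  steps:
    - [0,0,-2.5,0]
    - [0,0,-2.5,0]
    - [0,0,-2.5,0]
    - [0,0,-2.5,0]
  grip: 91

```text
clock: 16.45
position: [0.5335, 0.0042, 0.2925]
ee_rot: [-0.041, -3.141, -0.0]
force: [-0.1, -0.0, 0.1]
width: 0.743
```

move_arm:
  steps:
    - [0,0,0,0]
    - [0,0,0,0]
    - [0,0,-20,0]
    - [0,0,-60,0]
    - [0,0,-110,0]
    - [0,0,-160,0]
    - [0,0,-160,0]

```text
clock: 17.32
position: [0.5342, 0.005, 0.4565]
ee_rot: [0.041, 3.135, 0.0]
force: [-0.5, -0.1, -0.8]
width: 0.994
```

```bash
python3 - <<'E'
from h import *
go([0.53,0.004,0.45],178.5)
snap("wrist","w6",(80,0,430,260),2,20);snap("top","t6",(190,100,390,250),4,10)
E
```

```text
shift [ 4.2 -1.1  6.5] twist 0.0 | yaw 178.52 tilt [0.0068 0.0001]
```

View pics/w6.png

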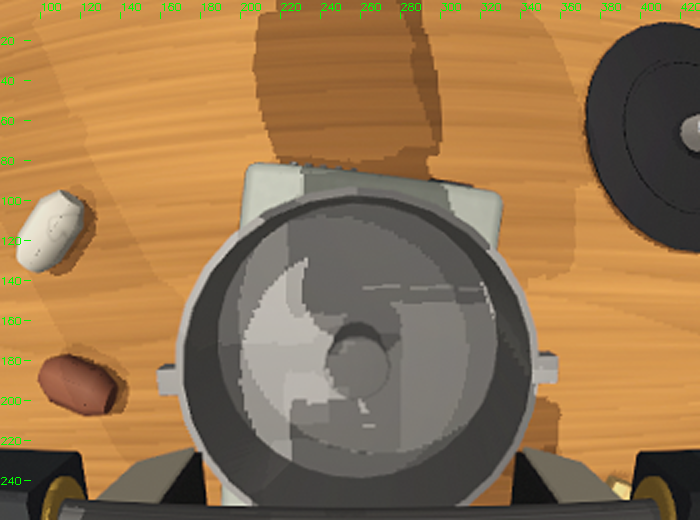

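View pics/t6.png

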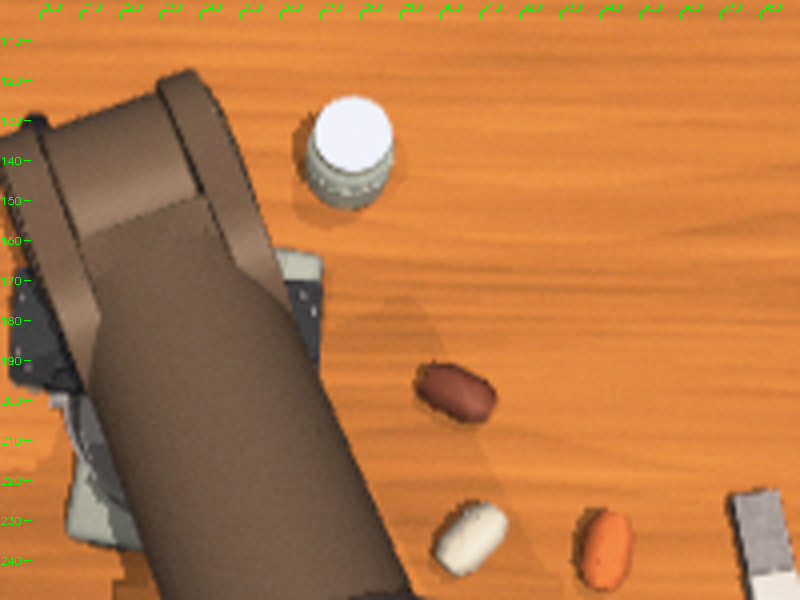

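```bash
python3 - <<'E'
from h import *
go([0.47,-0.29,0.47],63)
E
```

```text
shift [  55.6 -295.7  -17.2] twist 2.016 | yaw 178.5 tilt [ 0.0006 -0.0005]
```

move_arm:
  steps:
    - [8,-30,-17,0.18]
    - [14,-70,-17,0.36]
    - [20,-110,-17,0.54]
    - [28,-150,-17,0.72]
    - [36,-190,-17,0.9]
    - [42,-230,-17,1.08]
    - [50,-270,-17,1.26]
    - [55,-296,-17,1.44]
    - [55,-296,-17,1.62]
    - [55,-296,-17,1.8]
    - [55,-296,-17,1.98]
    - [55,-296,-17,2.015]
    - [55,-296,-17,2.015]

```text
clock: 19.05
position: [0.4707, -0.2902, 0.4688]
ee_rot: [-2.674, -1.647, 0.002]
force: [0.2, 0.6, 0.4]
width: 0.989
```

```bash
python3 - <<'E'
from h import *
go([0.46,-0.28,0.47],63)
snap("wrist","w7");im=cv2.imread("pics/w7.png"); cv2.imwrite("pics/w7b.png",cv2.resize(im[:256],(800,400),interpolation=cv2.INTER_CUBIC))
E
```

```text
shift [  4.3 -14.2  -1.2] twist 0.004 | yaw 63.25 tilt [-0.0015  0.0006]
```

View pics/w7b.png

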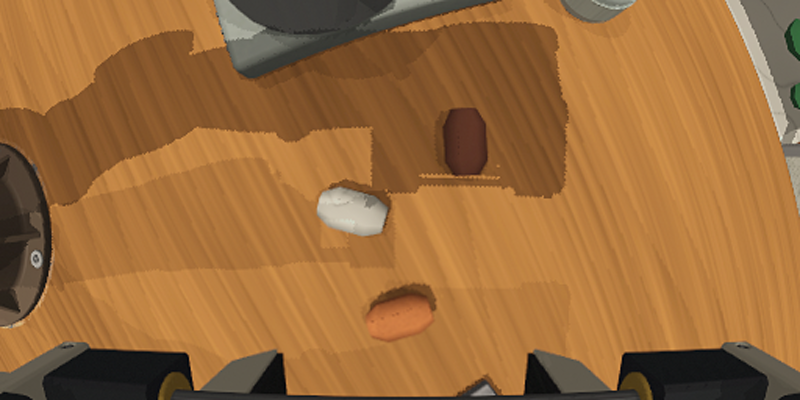

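```bash
python3 - <<'E'
import cv2
im=cv2.imread("pics/w7_raw.png");cv2.imwrite("pics/w7c.png",cv2.resize(im[60:225,190:330],None,fx=5,fy=5,interpolation=cv2.INTER_CUBIC)[:800])
E
```

```text
(no output)
```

View pics/w7c.png

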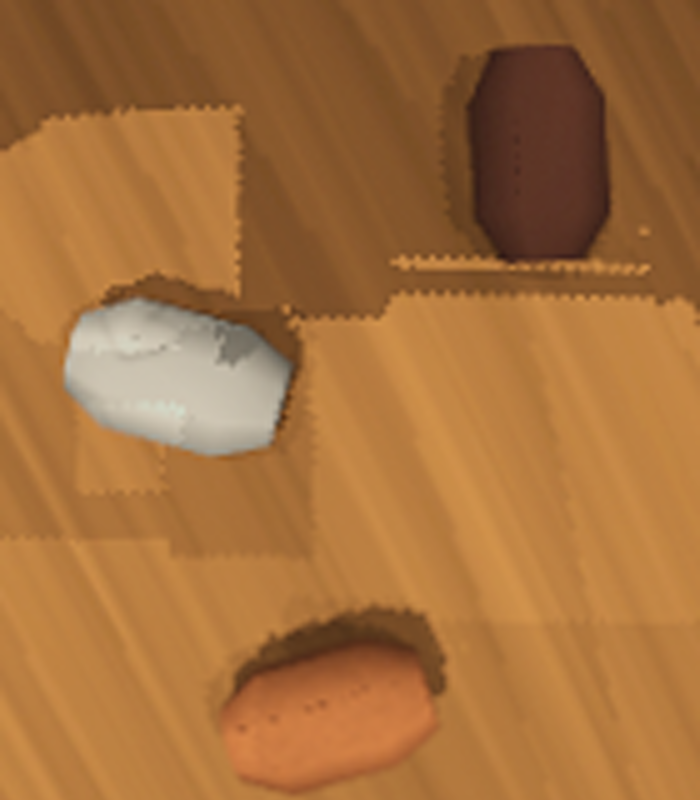

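```bash
python3 - <<'E'
from h import *
T=np.load("pics/w7_T.npy")
w=lambda x,y,z=.021:px("wrist",(x/5+190,y/5+60),z,T)
for n,c,a,b in [("dark",(540,152),(533,46),(547,260)),("white",(179,376),(75,350),(283,405)),("orange",(330,717),(229,745),(430,690))]:
  d=w(*b)-w(*a);print(n,np.round(w(*c),4),np.degrees(np.arctan2(d[1],d[0]))%180,np.linalg.norm(d))
go([*w(540,152)[:2],.186],63.5)
E
```

```text
dark [ 0.5688 -0.2158  0.021 ] 67.16916353560869 0.06256266242327407
white [ 0.4474 -0.2275  0.021 ] 137.59502713330983 0.06251458817535942
orange [ 0.4401 -0.3381  0.021 ] 169.23629819091786 0.06294116895830669
shift [110.6  54.4 283. ] twist -0.004 | yaw 63.25 tilt [-0.001   0.0005]
```

move_arm:
  steps:
    - [50,25,40,-0.05]
    - [95,50,90,-0.05]
    - [110.5,54.5,140,-0.05]
    - [110.5,54.5,190,-0.05]
    - [110.5,54.5,235,-0.05]
    - [110.5,54.5,265,-0.05]
    - [110.5,54.5,282,-0.05]
    - [110.5,54.5,282,-0.05]

```text
clock: 20.1
position: [0.5692, -0.2165, 0.1869]
ee_rot: [-2.634, -1.71, 0.002]
force: [-0.1, 0.1, 0.2]
width: 0.989
```

move_arm:
  steps:
    - [0,0,0,0]
    - [0,0,0,0]
    - [0,0,0,0]
    - [0,0,0,0]
    - [0,0,0,0]
    - [0,0,0,0]
    - [0,0,0,0]
  grip: 0
  grip_force: 30

```text
clock: 20.98
position: [0.5694, -0.2165, 0.1877]
ee_rot: [-2.636, -1.709, 0.0]
force: [-1.2, -1.0, 1.0]
width: 0.411
```

```bash
python3 - <<'E'
from h import *
go([0.47,-0.24,0.47],63)
snap("wrist","w8",(150,150,370,300),3,20)
E
```

```text
shift [ -62.1  -81.2 -282.2] twist 0.051 | yaw 65.93 tilt [-0.0001 -0.    ]
```

View pics/w8.png

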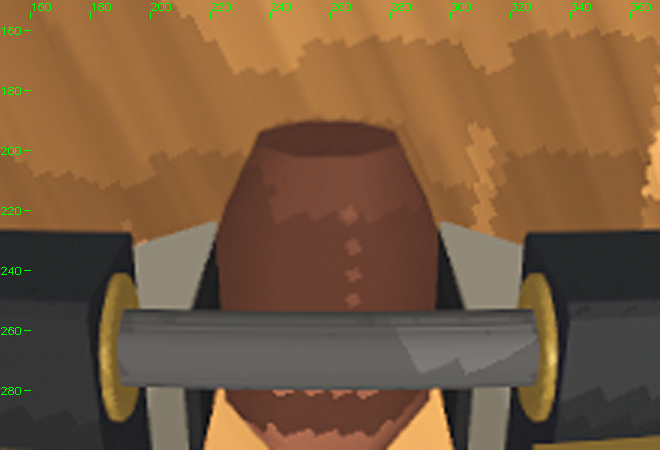

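move_arm:
  steps:
    - [0,0,-20,0]
    - [0,0,-60,0]
    - [0,0,-120,0]
    - [0,0,-180,0]
    - [0,0,-240,0]
    - [0,0,-250,0]
    - [0,0,-250,0]

```text
clock: 21.9
position: [0.5692, -0.2163, 0.4388]
ee_rot: [2.635, 1.709, 0.001]
force: [0.7, -0.5, -1.0]
width: 0.409
```

```bash
python3 - <<'E'
from h import *
c=np.array([.5335,.0045]);f=np.radians(62)
go([*(c+.051*np.array([np.cos(f),np.sin(f)])),.435],62)
E
```

```text
shift [ 237.9 -119.1    3.6] twist 0.069 | yaw 65.93 tilt [ 0.0015 -0.0007]
```

move_arm:
  steps:
    - [30,-15,0,0.03]
    - [75,-37,0,0.06]
    - [120,-60,0,0.07]
    - [165,-82,0,0.07]
    - [205,-103,0,0.07]
    - [232,-116,0,0.07]
    - [238,-119,3,0.07]
    - [238,-119,3,0.07]
    - [238,-119,3,0.07]

```text
clock: 23.02
position: [0.558, 0.0477, 0.4341]
ee_rot: [2.696, 1.613, -0.002]
force: [-0.2, -0.2, -1.4]
width: 0.413
```

```bash
python3 - <<'E'
from h import *
c=np.array([.5335,.0045]);f=np.radians(62)
go([*(c+.051*np.array([np.cos(f),np.sin(f)])),.278],62)
snap("wrist","w9")
E
```

```text
shift [  1.6  -1.3 156.1] twist -0.004 | yaw 61.79 tilt [-0.0011 -0.0009]
```

View pics/w9.png

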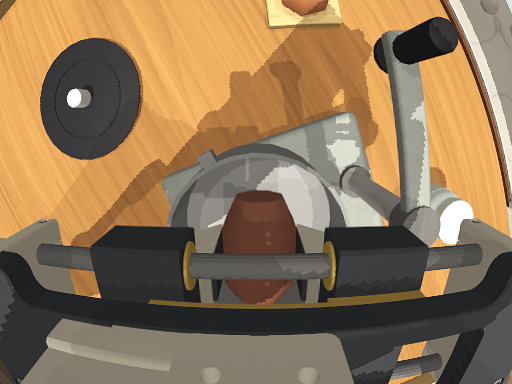

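```bash
python3 - <<'E'
from h import *
c=np.array([.5335,.0045]);f=np.radians(70)
go([*(c+.051*np.array([np.cos(f),np.sin(f)])),.278],70)
E
```

```text
shift [  0.9  -8.4 156.3] twist -0.143 | yaw 61.79 tilt [-0.0007 -0.0007]
```

move_arm:
  steps:
    - [1,-8,0,-0.14]
    - [1,-8,30,-0.14]
    - [1,-8,80,-0.14]
    - [1,-8,120,-0.14]
    - [1,-8,145,-0.14]
    - [1,-8,156,-0.14]
    - [1,-8,156,-0.14]

```text
clock: 23.95
position: [0.5514, 0.0535, 0.2786]
ee_rot: [-2.575, -1.799, 0.001]
force: [0.2, 0.6, -0.7]
width: 0.413
```

move_arm:
  steps:
    - [0,0,0,0]
    - [0,0,0,0]
    - [0,0,0,0]
    - [0,0,0,0]
    - [0,0,-40,0]
    - [0,0,-100,0]
    - [0,0,-160,0]
    - [0,0,-190,0]
  grip: 55

```text
clock: 24.95
position: [0.5514, 0.0545, 0.4724]
ee_rot: [2.572, 1.8, 0.006]
force: [-0.2, 0.2, -0.8]
width: 0.597
```

```bash
python3 - <<'E'
from h import *
snap("wrist","w10",(130,130,390,260),3,20)
go([.4474,-.2275,.40],135)
E
```

```text
shift [-301.2   -1.9   74.1] twist -1.135 | yaw 69.95 tilt [0.0079 0.001 ]
```

View pics/w10.png

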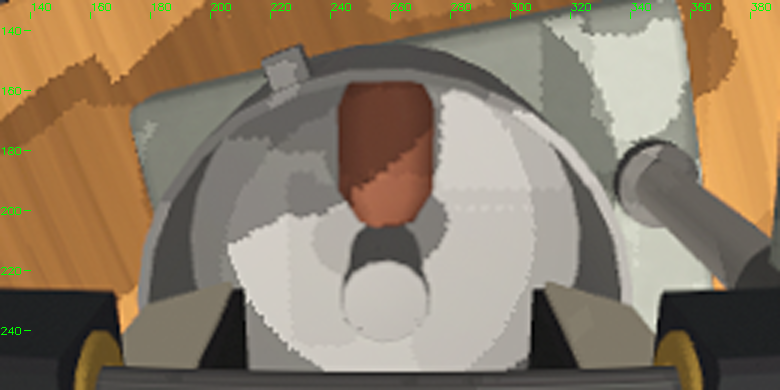

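move_arm:
  steps:
    - [-30,0,10,-0.15]
    - [-75,0,20,-0.32]
    - [-125,0,40,-0.5]
    - [-175,0,60,-0.68]
    - [-225,0,74,-0.86]
    - [-270,-1,74,-1.04]
    - [-301,-2,74,-1.135]
    - [-301,-2,74,-1.135]
    - [-301,-2,74,-1.135]
  grip: 91

```text
clock: 26.12
position: [0.4463, -0.2274, 0.3947]
ee_rot: [-1.204, -2.902, -0.001]
force: [-1.0, 1.7, -0.7]
width: 0.989
```

```bash
python3 - <<'E'
from h import *
snap("wrist","w11",(130,80,390,260),3,20)
go([.4474,-.2275,.186],135)
E
```

```text
shift [-1.000e+00  1.000e-01  2.088e+02] twist 0.0 | yaw 135.0 tilt [0.0004 0.0004]
```

View pics/w11.png

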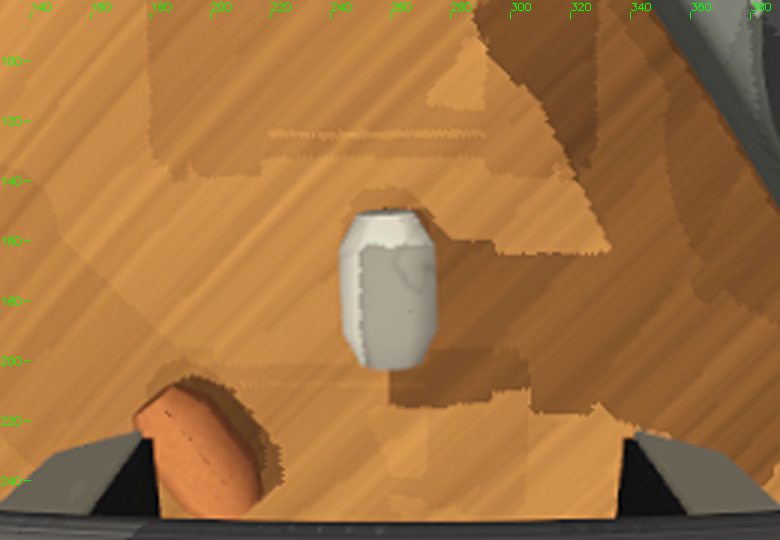

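```bash
python3 - <<'E'
from h import *
T=np.load("pics/w11_T.npy");p=px("wrist",(259.3,176.7),.023,T);print(p);go([*p[:2],.186],135)
E
```

```text
[ 0.44712885 -0.2267737   0.023     ]
shift [ -0.3   0.4 208.8] twist 0.0 | yaw 135.0 tilt [0.0004 0.0004]
```

move_arm:
  steps:
    - [0,0,40,0]
    - [0,0,90,0]
    - [0,0,140,0]
    - [0,0,180,0]
    - [0,0,205,0]
    - [0,0,208,0]
    - [0,0,208,0]

```text
clock: 27.05
position: [0.4469, -0.2274, 0.1874]
ee_rot: [1.201, 2.902, 0.0]
force: [-0.3, 0.5, 1.0]
width: 0.993
```

move_arm:
  steps:
    - [0,0,0,0]
    - [0,0,0,0]
    - [0,0,0,0]
    - [0,0,0,0]
    - [0,0,0,0]
    - [0,0,0,0]
    - [0,0,-20,0]
    - [0,0,-60,0]
    - [0,0,-110,0]
    - [0,0,-170,0]
    - [0,0,-230,0]
    - [0,0,-250,0]
    - [0,0,-250,0]
  grip: 0

```text
clock: 28.68
position: [0.4463, -0.228, 0.4379]
ee_rot: [1.202, 2.899, -0.001]
force: [0.1, 0.3, -1.5]
width: 0.411
```

```bash
python3 - <<'E'
from h import *
c=np.array([.5335,.0045]);f=np.radians(-86)
go([*(c+.051*np.array([np.cos(f),np.sin(f)])),.435],94)
E
```

```text
shift [ 64.4 192.5   2.8] twist 0.715 | yaw 134.96 tilt [ 0.0023 -0.0017]
```

move_arm:
  steps:
    - [10,30,0,0.15]
    - [25,75,0,0.3]
    - [40,120,0,0.45]
    - [54,160,0,0.6]
    - [64,185,0,0.715]
    - [64,192,2,0.715]
    - [64,192,20,0.715]
    - [64,192,60,0.715]
    - [64,192,110,0.715]
    - [64,192,145,0.715]
    - [64,192,159,0.715]
    - [64,192,159,0.715]

```text
clock: 30.18
position: [0.5364, -0.0477, 0.2769]
ee_rot: [-2.141, -2.297, 0.002]
force: [-0.1, -0.4, -0.6]
width: 0.414
```

```bash
python3 - <<'E'
from h import *
c=np.array([.5335,.0045]);f=np.radians(-86)
go([*(c+.051*np.array([np.cos(f),np.sin(f)])),.278],94);print(arm.observe()["force"],arm.observe()["width"])
E
```

```text
shift [ 1.3  0.7 -1.1] twist 0.0 | yaw 94.03 tilt [-0.0021  0.    ]
[-0.11515097 -0.4348429  -0.64077463] 0.41353517205788376
```

move_arm:
  steps:
    - [0,0,0,0]
    - [0,0,0,0]
    - [0,0,0,0]
    - [0,0,0,0]
    - [0,0,-40,0]
    - [0,0,-100,0]
    - [0,0,-150,0]
    - [0,0,-170,0]
  grip: 55

```text
clock: 31.18
position: [0.5371, -0.0466, 0.4512]
ee_rot: [2.14, 2.295, 0.005]
force: [0.1, 0.0, -0.3]
width: 0.602
```

```bash
python3 - <<'E'
from h import *
snap("wrist","w12",(130,80,390,260),3,20)
go([.44,-.338,.40],172)
E
```

```text
shift [-283.8 -117.8   52.1] twist -1.361 | yaw 94.01 tilt [ 0.0063 -0.0007]
```

View pics/w12.png

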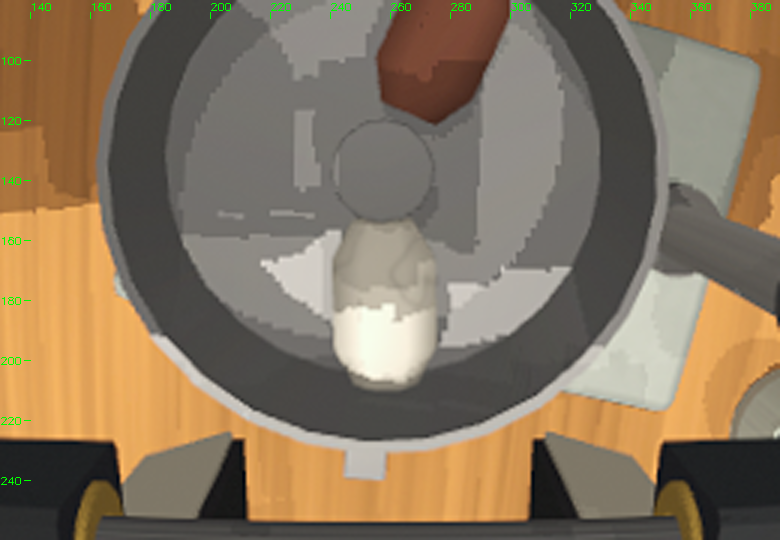

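move_arm:
  steps:
    - [-30,-12,10,-0.15]
    - [-75,-30,20,-0.33]
    - [-120,-50,30,-0.51]
    - [-165,-70,45,-0.69]
    - [-210,-90,52,-0.87]
    - [-255,-108,52,-1.05]
    - [-284,-118,52,-1.23]
    - [-284,-118,52,-1.36]
    - [-284,-118,52,-1.36]
    - [-284,-118,52,-1.36]
  grip: 91

```text
clock: 32.48
position: [0.439, -0.338, 0.3955]
ee_rot: [-0.224, -3.133, -0.001]
force: [0.7, -0.1, 0.1]
width: 0.991
```

```bash
python3 - <<'E'
from h import *
snap("wrist","w13",(130,80,390,260),3,20)
go([.44,-.338,.186],172)
E
```

```text
shift [-9.000e-01  1.000e-01  2.096e+02] twist -0.003 | yaw 171.85 tilt [-0.0001  0.0001]
```

View pics/w13.png

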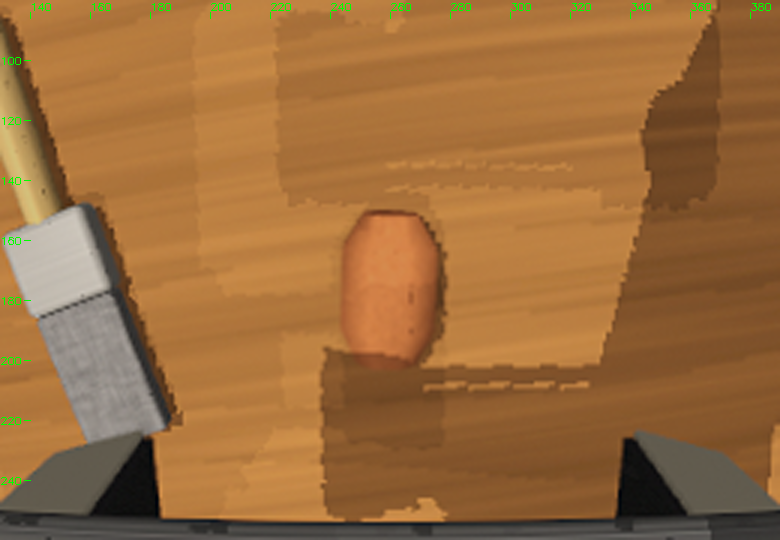

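move_arm:
  steps:
    - [0,0,40,0]
    - [0,0,90,0]
    - [0,0,140,0]
    - [0,0,180,0]
    - [0,0,205,0]
    - [0,0,209,0]
    - [0,0,209,0]

```text
clock: 33.4
position: [0.4394, -0.3384, 0.1874]
ee_rot: [0.221, 3.133, -0.001]
force: [-0.8, -0.1, 0.6]
width: 0.99
```

move_arm:
  steps:
    - [0,0,0,0]
    - [0,0,0,0]
    - [0,0,0,0]
    - [0,0,0,0]
    - [0,0,0,0]
    - [0,0,0,0]
    - [0,0,-20,0]
    - [0,0,-60,0]
    - [0,0,-110,0]
    - [0,0,-170,0]
    - [0,0,-230,0]
    - [0,0,-250,0]
    - [0,0,-250,0]
  grip: 0

```text
clock: 35.02
position: [0.4391, -0.3381, 0.4393]
ee_rot: [0.22, 3.131, -0.004]
force: [0.4, -0.4, -1.5]
width: 0.409
```

```bash
python3 - <<'E'
from h import *
c=np.array([.5335,.0045]);f=np.radians(172)
go([*(c+.051*np.array([np.cos(f),np.sin(f)])),.435],172)
E
```

```text
shift [  5.6 352.4   3.5] twist -0.001 | yaw 171.95 tilt [ 0.003  -0.0025]
```

move_arm:
  steps:
    - [0,25,0,0]
    - [1,70,0,0]
    - [2,120,0,0]
    - [3,175,0,0]
    - [4,230,0,0]
    - [5,285,0,0]
    - [5.5,330,0,0]
    - [5.5,350,0,0]
    - [5.5,352.5,3,0]
    - [5.5,352.5,20,0]
    - [5.5,352.5,60,0]
    - [5.5,352.5,110,0]
    - [5.5,352.5,145,0]
    - [5.5,352.5,159,0]
    - [5.5,352.5,159,0]

```text
clock: 36.9
position: [0.4826, 0.0104, 0.2769]
ee_rot: [-0.222, -3.132, 0.0]
force: [-0.2, -0.7, -0.4]
width: 0.411
```

move_arm:
  steps:
    - [0,0,0,0]
    - [0,0,0,0]
    - [0,0,0,0]
    - [0,0,0,0]
    - [0,0,-40,0]
    - [0,0,-100,0]
    - [0,0,-160,0]
    - [0,0,-200,0]
    - [0,0,-200,0]
  grip: 55

```text
clock: 38.02
position: [0.4835, 0.0119, 0.4808]
ee_rot: [0.221, 3.128, -0.0]
force: [0.4, 0.3, -1.5]
width: 0.6
```

```bash
python3 - <<'E'
from h import *
snap("wrist","w14",(80,0,430,260),2,20)
go([.40,.273,.40],120)
E
```

```text
shift [119.2 247.3  78.4] twist 0.906 | yaw 171.91 tilt [ 0.0026 -0.0007]
```

View pics/w14.png

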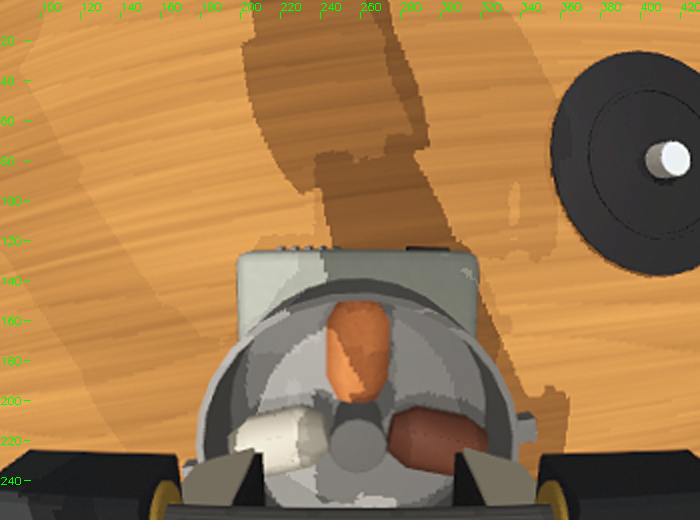

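```bash
python3 - <<'E'
from h import *
go([.40,.273,.38],172)
E
```

```text
shift [119.3 247.4  98.4] twist -0.002 | yaw 171.91 tilt [ 0.0026 -0.0007]
```

move_arm:
  steps:
    - [12,25,0,0]
    - [35,70,10,0]
    - [57,118,30,0]
    - [80,165,60,0]
    - [105,215,90,0]
    - [119,245,98,0]
    - [119,247,98,0]
    - [119,247,98,0]
  grip: 91

```text
clock: 39.08
position: [0.3998, 0.2719, 0.3789]
ee_rot: [-0.22, -3.133, 0.002]
force: [0.8, -0.5, -0.5]
width: 0.989
```

```bash
python3 - <<'E'
from h import *
snap("wrist","w15",(80,0,430,260),2,20)
go([.3785,.2727,.192],172)
print(np.round(arm.observe()["joints"],2))
E
```

```text
shift [ 21.5  -1.6 187.2] twist -0.002 | yaw 171.87 tilt [-0.0008 -0.0011]
[ 0.04  0.39 -0.97  1.89  0.37  1.06  0.35]
```

View pics/w15.png

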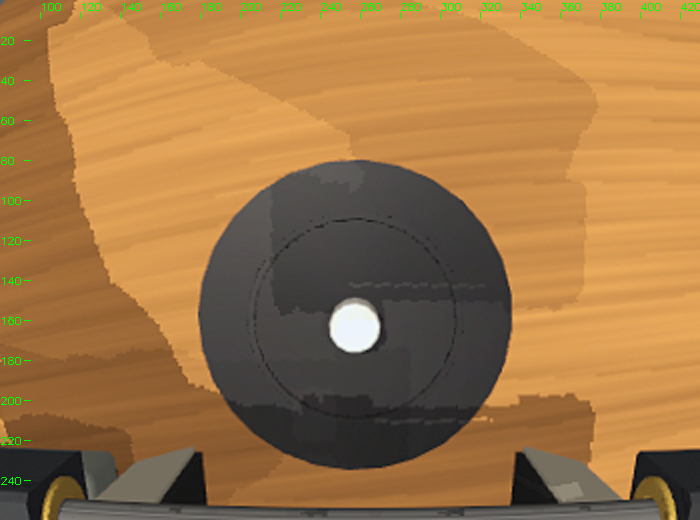

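```bash
python3 - <<'E'
from h import *
T=np.load("pics/w15_T.npy");p=px("wrist",(257.5,163.6),.042,T);print(p);go([*p[:2],.192],172)
E
```

```text
[0.37866465 0.27365014 0.042     ]
shift [ 21.5  -0.6 187.2] twist -0.002 | yaw 171.87 tilt [-0.0008 -0.0011]
```

move_arm:
  steps:
    - [21.5,-0.6,30,0]
    - [21.5,-0.6,80,0]
    - [21.5,-0.6,130,0]
    - [21.5,-0.6,165,0]
    - [21.5,-0.6,182,0]
    - [21.5,-0.6,186,0]
    - [21.5,-0.6,186,0]

```text
clock: 40.0
position: [0.3789, 0.275, 0.1946]
ee_rot: [0.222, 3.133, 0.001]
force: [-0.5, 1.2, -0.8]
width: 0.992
```

move_arm:
  steps:
    - [0,0,0.5,0]
    - [0,0,0.5,0]
    - [0,0,0.5,0]
    - [0,0,0.5,0]
    - [0,0,0.5,0]
    - [0,0,0.5,0]
    - [0,0,0.5,0]
    - [0,0,0.5,0]
    - [0,0,0.5,0]
  grip: 0
  grip_force: 40

```text
clock: 41.12
position: [0.3784, 0.2747, 0.1931]
ee_rot: [-0.221, -3.134, 0.001]
force: [-0.3, -1.6, 0.7]
width: 0.296
```

move_arm:
  steps:
    - [0,0,-10,0]
    - [0,0,-30,0]
    - [0,0,-80,0]
    - [0,0,-140,0]
    - [0,0,-190,0]
    - [0,0,-220,0]
    - [0,0,-220,0]

```text
clock: 42.0
position: [0.3784, 0.2756, 0.4156]
ee_rot: [0.221, 3.13, 0.004]
force: [-0.7, 0.2, -2.8]
width: 0.299
```

```bash
python3 - <<'E'
from h import *
go([.5335,.0045,.41],172)
snap("wrist","w16",(80,0,430,260),2,20);snap("scene","s16",(150,0,400,200),3,20)
E
```

```text
shift [-191.6 -246.6    5.6] twist -0.001 | yaw 171.93 tilt [0.0039 0.0023]
```

View pics/w16.png

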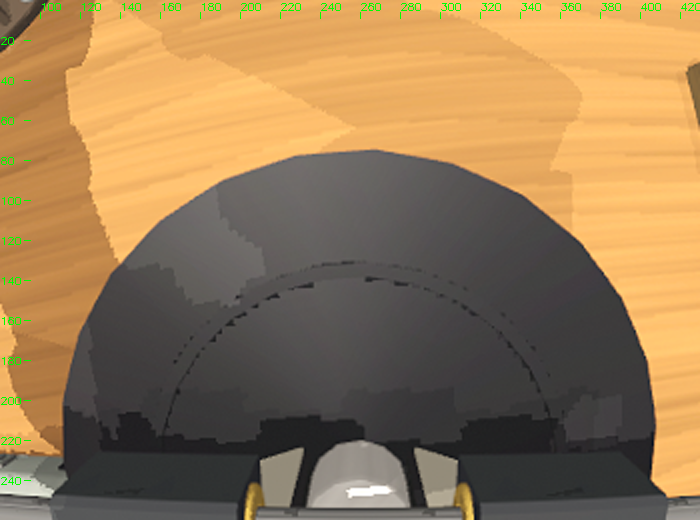

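View pics/s16.png

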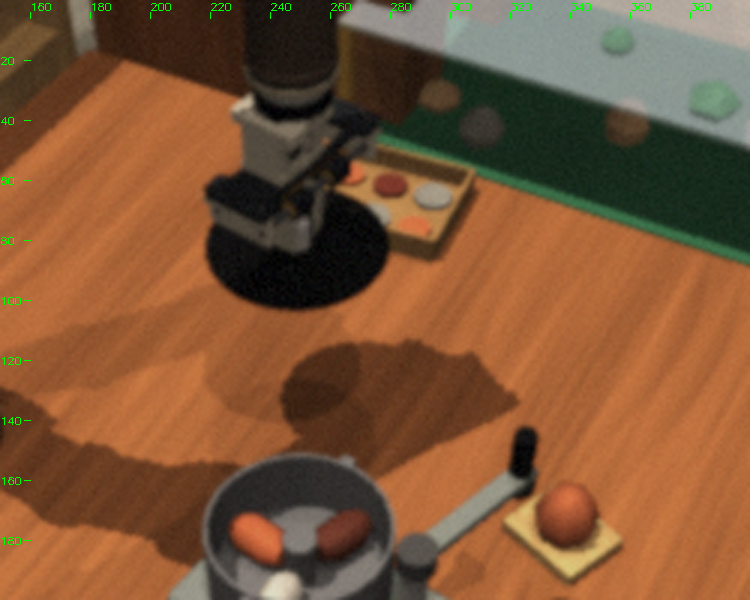

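move_arm:
  steps:
    - [-15,-20,0,0]
    - [-40,-52,0,0]
    - [-70,-90,0,0]
    - [-100,-129,0,0]
    - [-130,-167,0,0]
    - [-160,-206,0,0]
    - [-183,-236,0,0]
    - [-191.5,-246.5,5,0]
    - [-191.5,-246.5,5,0]
    - [-191.5,-246.5,5,0]
    - [-191.5,-246.5,5,0]

```text
clock: 43.48
position: [0.5329, 0.0054, 0.4084]
ee_rot: [0.217, 3.134, 0.0]
force: [0.3, -0.9, -2.5]
width: 0.294
```

```bash
python3 - <<'E'
from h import *
go([.5335,.0045,.355],172)
snap("wrist","w17");snap("scene","s17",(170,60,370,260),3,20)
E
```

```text
shift [-0.7 -0.8 53.4] twist 0.001 | yaw 172.07 tilt [0.0001 0.0001]
```

View pics/s17.png

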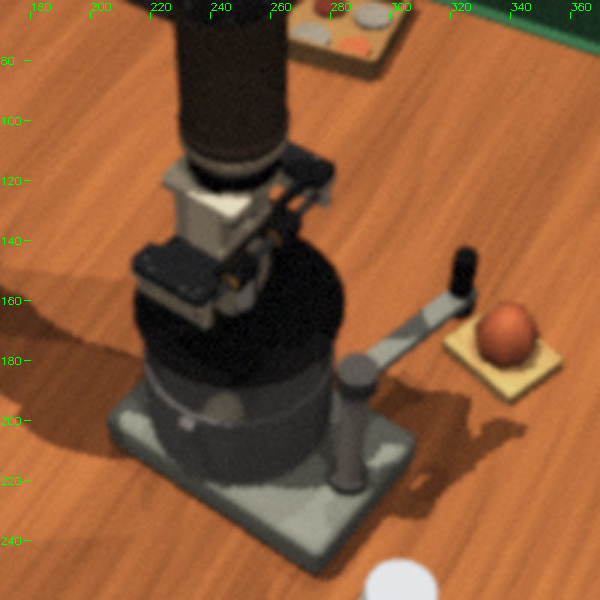

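Lower: expected contact at TCP z ≈ 0.347.

move_arm:
  steps:
    - [-0.7,-0.8,20,0]
    - [-0.7,-0.8,40,0]
    - [-0.7,-0.8,47,0]
    - [-0.7,-0.8,51,0]
    - [-0.7,-0.8,54,0]
    - [-0.7,-0.8,57,0]
    - [-0.7,-0.8,58.5,0]
    - [-0.7,-0.8,58.5,0]

```text
clock: 44.58
position: [0.534, 0.003, 0.3497]
ee_rot: [0.221, 3.134, -0.0]
force: [0.1, -0.1, -2.3]
width: 0.294
```

move_arm:
  steps:
    - [0,1,1,0]
    - [0,1,2,0]
    - [0,1,3,0]
    - [0,1,4,0]
    - [0,1,4,0]

```text
clock: 45.2
position: [0.5341, 0.0043, 0.3471]
ee_rot: [0.221, 3.133, -0.001]
force: [-6.8, -0.9, 14.2]
width: 0.295
```

Seated contact at the expected height. Release and check.

move_arm:
  steps:
    - [0,0,-1,0]
    - [0,0,-1,0]
    - [0,0,-1,0]
    - [0,0,-1,0]
    - [0,0,-1,0]
    - [0,0,-30,0]
    - [0,0,-80,0]
    - [0,0,-130,0]
    - [0,0,-160,0]
    - [0,0,-160,0]
  grip: 91

```text
clock: 46.45
position: [0.5345, 0.0046, 0.508]
ee_rot: [0.221, 3.13, 0.001]
force: [0.3, 0.1, 0.2]
width: 0.995
```

```bash
python3 - <<'E'
from h import *
go([.5335,.0045,.355],172)
snap("wrist","w18",(80,0,430,260),2,20);snap("scene","s18",(170,60,370,260),3,20)
E
```

```text
shift [  1.6  -0.3 153. ] twist -0.001 | yaw 171.93 tilt [0.0042 0.    ]
```

View pics/w18.png

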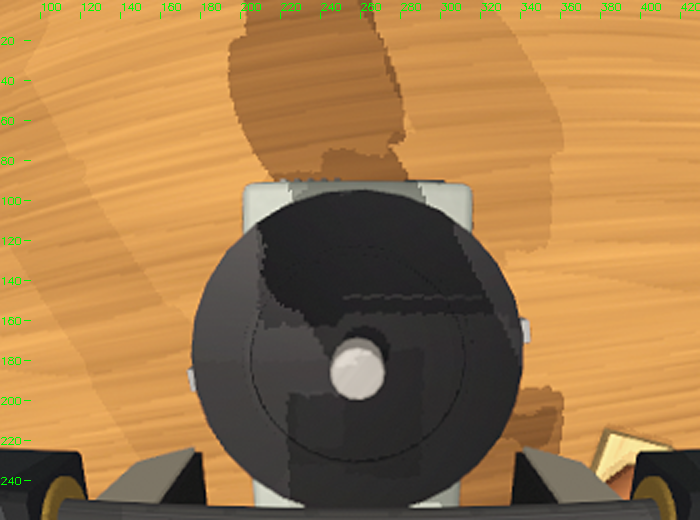

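View pics/s18.png

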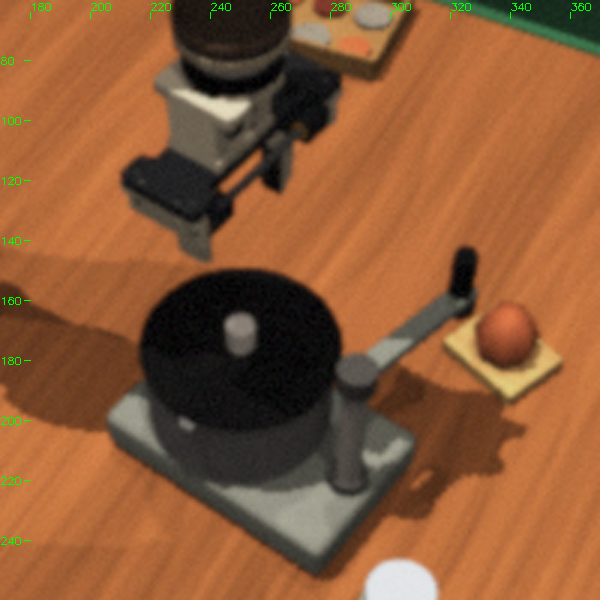

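```bash
python3 - <<'E'
from h import *
go([.7025,.1115,.51],72)
E
```

```text
shift [-151.7  130.2   -4.9] twist 1.744 | yaw 171.92 tilt [-0.0004 -0.0004]
```

move_arm:
  steps:
    - [-20,15,-4,0.18]
    - [-45,40,-4,0.36]
    - [-75,65,-4,0.54]
    - [-105,90,-4,0.72]
    - [-135,115,-4,0.9]
    - [-152,130,-4,1.08]
    - [-152,130,-4,1.26]
    - [-152,130,-4,1.44]
    - [-152,130,-4,1.62]
    - [-152,130,-4,1.744]
    - [-152,130,-4,1.744]

```text
clock: 47.92
position: [0.7029, 0.1115, 0.5079]
ee_rot: [-2.54, -1.848, 0.004]
force: [-0.2, -0.3, 0.2]
width: 0.989
```

```bash
python3 - <<'E'
from h import *
go([.7025,.1115,.413],72)
snap("wrist","w19",(130,80,390,330),3,20)
E
```

```text
shift [ 0.1 -0.2 94.9] twist 0.001 | yaw 72.06 tilt [-0.0025 -0.0012]
```

View pics/w19.png

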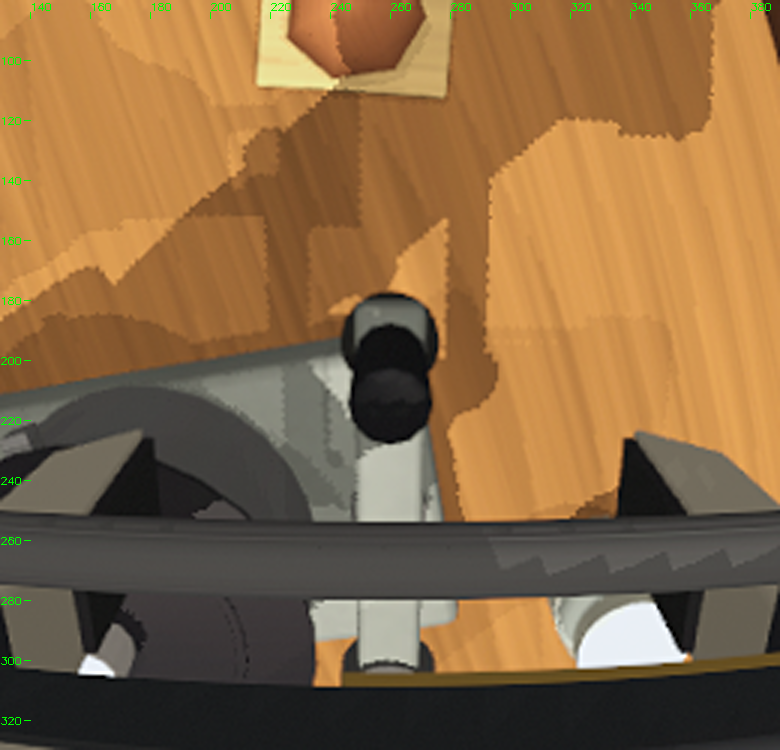

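Handle is centred between the fingers; descend, grip and swing back.

move_arm:
  steps:
    - [0,0,30,0]
    - [0,0,65,0]
    - [0,0,88,0]
    - [0,0,94,0]
    - [0,0,94,0]

```text
clock: 48.6
position: [0.703, 0.1114, 0.4157]
ee_rot: [-2.54, -1.848, 0.0]
force: [-0.1, 0.6, 0.3]
width: 0.989
```

move_arm:
  steps:
    - [0,0,0,0]
    - [0,0,0,0]
    - [0,0,0,0]
    - [0,0,0,0]
    - [0,0,0,0]
    - [0,0,0,0]
    - [0,0,0,0]
    - [0,0,0,0]
    - [0,0,0,0]
    - [0,0,0,0]
  grip: 0
  grip_force: 12

```text
clock: 49.85
position: [0.7029, 0.1114, 0.4157]
ee_rot: [-2.542, -1.847, 0.0]
force: [-0.5, 0.4, -1.0]
width: 0.237
```

```bash
python3 - <<'E'
from h import *
h=np.array([.661,-.012]);T=tcp();d=T[:2,3]-h;print(T[:3,3],np.linalg.norm(d),np.degrees(np.arctan2(d[1],d[0])),yaw())
for t in np.arange(.13,1.85,.13): print(round(t,2),round(130*(np.cos(t)-1),1),round(-130*np.sin(t),1))
E
```

```text
[0.70289299 0.1113961  0.41567361] 0.13031354099933942 71.24764477910729 72.00392015660157
0.13 -1.1 -16.9
0.26 -4.4 -33.4
0.39 -9.8 -49.4
0.52 -17.2 -64.6
0.65 -26.5 -78.7
0.78 -37.6 -91.4
0.91 -50.2 -102.6
1.04 -64.2 -112.1
1.17 -79.3 -119.7
1.3 -95.2 -125.3
1.43 -111.8 -128.7
1.56 -128.6 -130.0
1.69 -145.5 -129.1
1.82 -162.1 -126.0
```

move_arm:
  steps:
    - [0,-8,0,-0.06]
    - [-1,-17,0,-0.13]
    - [-4.5,-33.5,0,-0.26]
    - [-10,-49.5,0,-0.39]
    - [-17,-64.5,0,-0.52]
    - [-26.5,-78.5,0,-0.65]
    - [-37.5,-91.5,0,-0.78]
    - [-50,-102.5,0,-0.91]
    - [-64,-112,0,-1.04]
    - [-79,-119.5,0,-1.17]
    - [-95,-125.5,0,-1.3]
    - [-112,-128.5,0,-1.43]
    - [-128.5,-130,0,-1.56]
    - [-137,-130,0,-1.625]
    - [-137,-130,0,-1.625]
    - [-137,-130,0,-1.625]

```text
clock: 51.85
position: [0.5351, 0.022, 0.4155]
ee_rot: [-0.405, -3.111, 0.001]
force: [-10.4, 2.6, 5.1]
width: 0.237
```

```bash
python3 - <<'E'
from h import *
h=np.array([.661,-.012]);T=tcp();d=T[:2,3]-h;print(T[:3,3],np.linalg.norm(d),np.degrees(np.arctan2(d[1],d[0])),yaw())
go([.661+.13*np.cos(np.radians(174)),-.012+.13*np.sin(np.radians(174)),T[2,3]],174)
E
```

```text
[0.53511038 0.02197435 0.41549475] 0.13039345748522174 164.89714758102983 165.16734256037887
shift [ -1.9 -20.6   0. ] twist -0.154 | yaw 165.17 tilt [-0.0047 -0.0003]
```

move_arm:
  steps:
    - [-0.5,-5,0,-0.04]
    - [-1,-10,0,-0.08]
    - [-1.5,-14,0,-0.11]
    - [-1.8,-17,0,-0.13]
    - [-1.8,-17,0,-0.13]

```text
clock: 52.48
position: [0.5321, 0.0052, 0.4153]
ee_rot: [-0.201, -3.129, 0.001]
force: [-14.0, 1.6, 6.2]
width: 0.235
```

move_arm:
  steps:
    - [-0.5,-1,0,0]
    - [-1,-2,0,0]
    - [-1,-3,0,0]
    - [-1,-4,0,0]
    - [-1,-4,0,0]

```text
clock: 53.1
position: [0.5324, 0.0033, 0.4153]
ee_rot: [-0.197, -3.13, -0.004]
force: [-12.5, 10.1, 2.6]
width: 0.236
```

move_arm:
  steps:
    - [0,1.5,0,0]
    - [0,1.5,0,0]
    - [0,1.5,0,0]
    - [0,1.5,0,0]
    - [0,1.5,0,0]
    - [0,1.5,-25,0]
    - [0,1.5,-70,0]
    - [0,1.5,-120,0]
    - [0,1.5,-140,0]
    - [0,1.5,-140,0]
  grip: 91

```text
clock: 54.35
position: [0.5351, 0.0021, 0.557]
ee_rot: [0.204, 3.132, 0.0]
force: [0.1, -0.2, -1.2]
width: 0.993
```

```bash
python3 - <<'E'
from h import *
go([.40,-.25,.5],172)
snap("wrist","w20",(80,0,430,260),2,20)
E
```

```text
shift [ 101.4 -267.5   56.7] twist 0.01 | yaw 172.55 tilt [0.0028 0.    ]
```

View pics/w20.png

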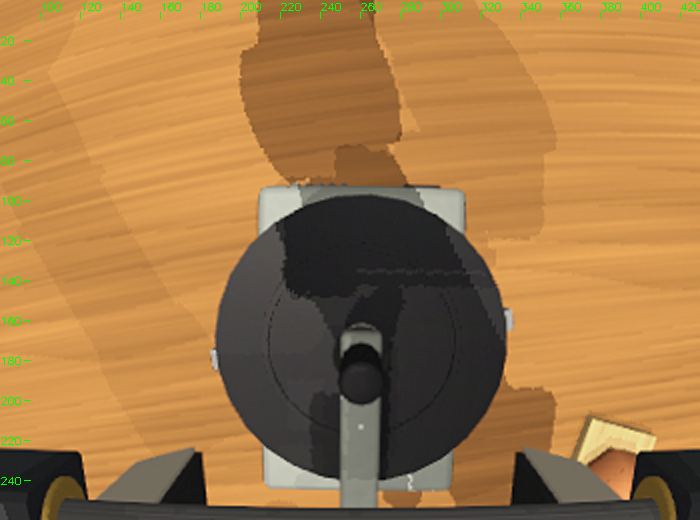

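move_arm:
  steps:
    - [20,-50,0,0]
    - [40,-100,20,0]
    - [60,-150,40,0]
    - [80,-205,50,0]
    - [95,-255,50,0]
    - [105,-300,50,0]
    - [110,-340,50,0]
    - [110,-340,50,0]
    - [110,-340,50,0]

```text
clock: 55.52
position: [0.3817, -0.3206, 0.5046]
ee_rot: [-0.203, -3.134, -0.003]
force: [-0.1, 0.6, -0.1]
width: 0.993
```

```bash
python3 - <<'E'
from h import *
snap("top","t21");snap("scene","s21",(170,60,370,260),3,20)
im=cv2.imread("pics/t21.png"); cv2.imwrite("pics/t21b.png",cv2.resize(im,(800,600),interpolation=cv2.INTER_CUBIC))
E
```

```text
(no output)
```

View pics/t21b.png

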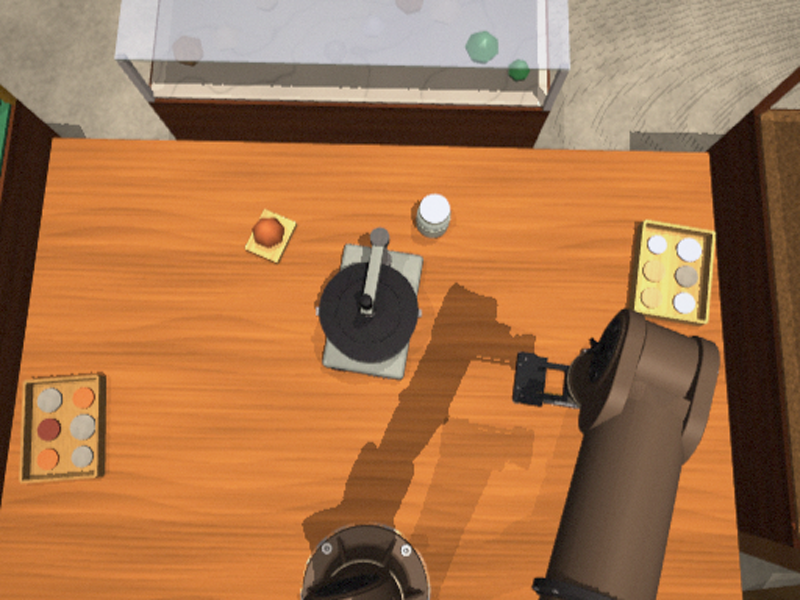

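View pics/s21.png

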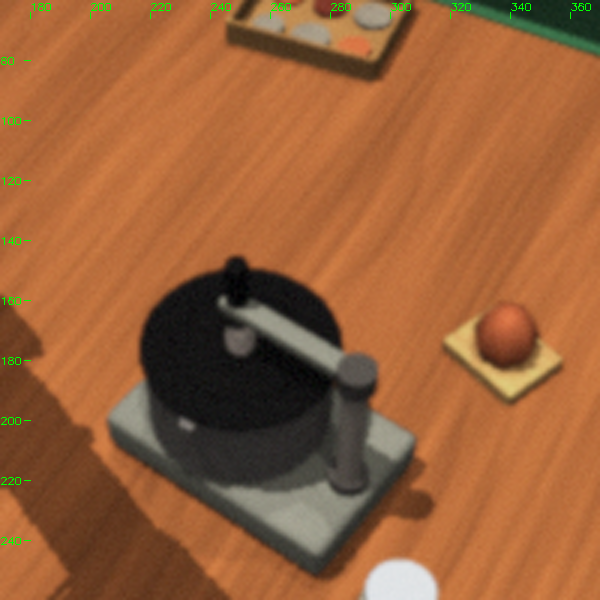

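```bash
python3 - <<'E'
from cell import arm
print(arm.sign_off())
E
```

```text
the job is handed in; nothing more can be done
None
```

The polishing machine is set up for a run, and I handed the job in at about 55 s on the robot's clock. The sign-off gave no verdict.

- **Hold-down arm, out:** I swung it clear to about 1.76 rad by my estimate, well past the 1.2 rad needed.
- **Bowl:** It was already within about 2° of the drive bar, so no searching turn was needed. It dropped over the bar, and pressing with about 29 N stopped it at the height expected for fully home.
- **Stones:** Only three were present (dark, white, orange). All three lay flat in the bowl when I looked before closing it, and the final top view showed no stones left on the bench.
- **Lid:** It went down to the expected seated height and took about 14 N. It looked level and centred in the wrist and scene pictures.
- **Hold-down arm, back:** I swung it over the lid until it pushed back with about 10 N at its stop, close to 0 rad.

In the last pictures the jar and the specimen are where they started. The brush was hidden under the arm in the final view, but I never went near it.

- **Camera disagreement:** The top and scene cameras differed by about 7 mm in x, so I used wrist-camera positions for the grasps and fits. The contact heights matched those positions.
- **Not checked:** The final lid centring and arm angle were judged from pictures and gripper positions, not measured separately.

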